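# Lower the coin tray on the lift and draw it out

## Robot

A 6-joint arm with a two-finger parallel gripper is mounted at the origin on the work surface. World frame = base frame: x ahead of the robot, y to its left, z up, the work surface at z = 0. Lengths are in m, angles in degrees, forces in N, time in s.
With the tool pointing down it reaches from about 0.4 to 0.825 m from the base axis. Payload 7 kg.
Tool frame: the origin (TCP) lies at the very end of the fingers, on their centre line; the grasp point (between the pads) lies 19 mm behind it; z points along the fingers, y is the line along which they close (so a half turn about z gives the same grasp; the last joint's range is limited). The gripper opens to 88 mm and grips with 3 to 60 N. Pads are 19 mm wide; open, the fingers measure 130 mm over their backs; the gripper's body (78 mm by 193 mm) begins 47 mm behind the grasp point.
Start: joints at [-51.389, 20.546, 0.682, 0, -70.136, -16.507], TCP at [0.254, -0.625, 0.227] pointing down, gripper open.
Joint ranges: [-176.03, 176.03], [-82.01, 121.73], [-58.28, 71.71], [-173.87, 95.51], [-174.79, -0.11], [-173.66, 173.66]. Speed limits (degrees/s): [136.94, 136.94, 172.46, 180, 180, 180].

## Interface

Orientations are given as [roll, pitch, yaw] about the fixed x, y, z axes, in that order (R = Rz(yaw) Ry(pitch) Rx(roll)).
In Python, from plant import get_state, capture, close_job, regions_of gives the robot as it stands.
- The arm moves only by the tool jog_arm, never from a script. Its argument "moves" is a list of rows, each a list of 3 entries, a list of its own where there are three numbers: the shift along the tool's x, y, z in cm, then the turn about the tool's z in degrees, then the finger opening in cm, from 0 to 8.76. A call has 1 to 12 rows; each row shifts and turns the commanded pose from where the row before left it, along the tool's axes as they then stand; what a row does not reach is not made up. A row lasts 1/8 s, in which the tool goes at most 62.5 mm and 10.7 degrees, less where a joint would pass 70% of its speed; a pose out of reach is approached as far as the arm can. A call is refused whole if a number of a shift passes 6.25 or a number of a turn 10.7, either way. A call with a gripper value outside its range is refused whole. The fingers move at their own pace and stop on an object; "newtons" is the grip in N (left out, the last holds). Time passes only in rows, so rows that do not move let the fingers close. It gives the time, the measured TCP pose, the force, the opening and the grip force at its end, in the units of the state.
- get_state(): the state, without advancing time (a new reading comes with each control period).
- capture(name): name is "side" or "top" or "wrist"; returns a dict with "pixels" (480x640x3 uint8, blue, green, red), "mtx" (3x3 intrinsics, pixels), "world_from_camera" (4x4, takes a point from camera to world coordinates); the wrist camera has in their place "hand_eye" (4x4, takes a point from camera to tool coordinates, whose origin is the TCP and whose axes are the flange's). Camera axes: x right, y down, z forward; pixel columns grow to the right and rows downward; lengths in m; the calibration is good to about 2 mm. The wrist camera is an equidistant fisheye: a pixel r from the principal point sees the ray r / f radians off the axis. A picture is of the moment at which its call begins: read the wrist's pose just before it. There is no depth.
- close_job(): hands the job in; it is judged then, once.
Trained networks look in a picture, given as the dict that the camera call returned (one of the last four; its "shot" number tells which), for a name from the list of things; names that differ only in an ending like _2 or _b are one class to them, and where a whole thing is asked for, a point or a joint stands for the part that bears it (a point fixed in the world has none). Each returns a list of dicts, best first, with "confidence" (0 to 1); they miss things now and then, are a little off and sometimes report something else, mostly with a low value. They report only what shows in the picture. A call takes as long as a camera call. They do not tell look-alikes from the thing itself.
- regions_of(picture, thing): "pixels" (480x640 bool, what is visible of it) and "pixel" ([column, row] in pixels, amid what is visible of it).
The state is a dict: "time_s": time; "joints": joint angles; "qd": joint speeds; "joint_torque": joint torques, N m; "tcp_pos": TCP position; "eef_rot": TCP orientation; "contact_force": force on the tool from outside, world axes, zero at the start; "moment": the same for the moment, N m; "gripper_width": finger opening in m; "gripper_force": force on a finger pad.
Only numpy, scipy, OpenCV 4.12 (cv2) and the standard library are available. Lean on these libraries where they do the work, as an engineer would, in place of code of your own. Each camera call takes 0.05 s, during which the arm holds its last target. There are 200 camera calls.

## Task

Stand every coin cassette from the counter shelf upright in the tray on the raised lift, then crack the release valve open a fraction of a turn so that the deck sinks slowly (a few centimetres in a second at the very most) under its own weight, without dropping or being pushed, all the way down, and shut the valve again. Then take the hook tool, put its pin down into the tray's pull loop and with it (not with the fingers) draw the tray fully off the deck onto the middle of the landing plate, still straight, and lay the hook tool back home in its cradle. Leave the other things on the desk where they are.

Things in the scene. Friction and masses are not known exactly. Their poses are not given: they have to be found in the camera images.
- cassette1_mid (a point): coin cassette: a plain closed grey box with a dark band and a coin slot in its top, 64 (x) x 36 (y) x 48 mm tall, about 0.15 kg. The point is its centre, 24 mm above its underside; axes as the sizes, z up. Two to four of these stand on the counter shelf, about 100 mm apart; None if absent from this run
- cassette2_mid (a point): coin cassette: a plain closed grey box with a dark band and a coin slot in its top, 64 (x) x 36 (y) x 48 mm tall, about 0.15 kg. The point is its centre, 24 mm above its underside; axes as the sizes, z up. Two to four of these stand on the counter shelf, about 100 mm apart; None if absent from this run
- cassette3_mid (a point): coin cassette: a plain closed grey box with a dark band and a coin slot in its top, 64 (x) x 36 (y) x 48 mm tall, about 0.15 kg. The point is its centre, 24 mm above its underside; axes as the sizes, z up. Two to four of these stand on the counter shelf, about 100 mm apart; None if absent from this run
- cassette4_mid (a point): coin cassette: a plain closed grey box with a dark band and a coin slot in its top, 64 (x) x 36 (y) x 48 mm tall, about 0.15 kg. The point is its centre, 24 mm above its underside; axes as the sizes, z up. Two to four of these stand on the counter shelf, about 100 mm apart; None if absent from this run
- counter: fixed raised counter shelf near the robot, 100 (x) x 420 (y) x 100 mm tall, with a 12 mm high, 4 mm thick rim round its top; the cassettes stand on its top. Origin: centre of its underside
- lift: fixed bench-top hydraulic lift, all in its own axes (x away from the robot, y along to the pump, z up). Origin on the table under the deck's centre. Mast: 40 x 60 x 200 mm tall at x = +113 mm. Pump block: 75 x 75 x 65 mm tall at y = +165 mm, with the valve's T-handle on top. Landing plate: at y = -90 to -320 mm, 145 mm wide in x, top 48 mm above the table. Mast and pump stand still; only the deck moves
- deck_mid (a point): centre of the top of the lift's moving steel deck, 145 (x) x 168 (y) mm, axes as the lift's; 120 mm above the table when raised (at the start), 50 mm when fully lowered. A 10 mm high rail runs along its -x edge; at +x is the mast, and it is open at -y towards the landing plate
- ram (a joint): how far the deck has sunk, in m: 0 raised (start), 0.070 fully lowered. It is weighed down by itself and its load and held by the valve; it sinks only and cannot be pumped up here
- valve (a joint): opening of the release valve, rad: 0 shut, grows anticlockwise seen from above; starts at 0 to 0.06. Turns stiffly (0.2 to 0.3 Nm), stays where left. The deck holds below about 0.25 (creeping a few mm a minute at most) and starts to sink between 0.3 and 0.65, depending on load and wear; each 0.1 beyond that adds 10 to 16 mm/s: open it in small steps and watch the ram, over 45 mm/s counts as dropping. Shutting it stops the deck
- valve_grip (a point): middle of the T-handle's bar: bar 70 (x) x 14 (y) x 24 mm tall, turning about the vertical through this point; x along the bar (it turns with the valve, and lies along the lift's x when shut). The bar's top is 10 mm above this point and its underside 14 mm below it; under it is a stem 16 mm across and, 28 mm below this point, the top of a 34 mm wide collar
- tray: aluminium tray on the deck: outside 132 (x) x 160 (y) x 20 mm tall, walls and floor 4 mm, inside 124 x 152 mm. Origin at the centre of its underside. Loose, 0.35 kg. Its four cassette places are at x +-33, y +-38 mm
- tray_loop (a point): centre of the opening of the tray's pull loop, a level U of 6 mm steel rod at its -y end, 99 mm from the tray's middle and 20 mm above the tray's underside; opening 38 (x) x 38 (y) mm, open below
- landing_mid (a point): centre of the top of the fixed landing plate, 145 (x) x 230 (y) mm, 48 mm above the table, 205 mm to -y of the lift's origin; axes as the lift's
- hook_grip (a point): hook tool, 0.12 kg: rubber handle 110 (x) x 20 (y) x 18 mm tall, this point at the handle's centre; from the handle's +x end an 8 mm steel rod runs on to x = 95 mm and there bends down
- hook: the same hook tool; origin and axes as hook_grip
- hook_tip (a point): lower end of the hook tool's 8 mm pin, 95 mm along x from hook_grip and 42 mm below it
- cradle_seat (a point): where hook_grip lies when the tool is home on its fixed black cradle, 69 mm above the table; x along the tool, hook end at +x. Two saddles at x = +-44 mm (each 16 mm long) carry the handle 9 mm below this point, with side lips 32 mm apart that rise 12 mm above the saddles; between the saddles the handle is free, down to a base plate 8 mm thick on the table
- mug: bystander, not to be disturbed: white mug, 80 mm across, 90 mm tall; origin at the centre of its underside
- stapler: bystander, not to be disturbed: black stapler, 130 x 34 x 49 mm; origin at the centre of its underside
- calculator: bystander, not to be disturbed: desk calculator, 150 x 100 x 22 mm; origin at the centre of its underside
- moneybox: bystander, not to be disturbed: house-shaped money box, green walls and yellow roof, 80 x 100 mm, about 130 mm tall; origin at the centre of its underside
- coins1: bystander, not to be disturbed: short stack of coins, 27 mm across, 30 mm tall; origin at the centre of its underside
- coins2: bystander, not to be disturbed: short stack of coins, 27 mm across, 21 mm tall; origin at the centre of its underside
- coins3: bystander, not to be disturbed: short stack of coins, 27 mm across, 36 mm tall; origin at the centre of its underside
Not all that is in view belongs to the job. Leave any brown or turquoise look-alike of the part that bears cassette2_mid alone. Leave any orange look-alike of the part that bears cassette4_mid alone.

How it is judged:
By the outcome, as a careful person would: the job done as asked, in the order asked, and still so for the second after the job is handed in, with the robot touching nothing.
Of cassette1, cassette2, cassette3, cassette4 only 2 to 4 are there at a start; the rules pass over those that are not, and their reading is None.
At some moment in a run one of cassette1, cassette2, cassette3, cassette4 may be knocked a few centimetres aside while the robot is not near it.
It also fails if it takes over 210 s, if anything falls off the work surface, if the arm or the gripper's body presses on something with over 40 N, if the wrist force passes 120 N, or if a joint passes its speed limit or range.

## Working session

There is one attempt and no reset: what is moved stays moved. The work goes in short steps, Python scripts to look and compute and a tool call to move; the robot and the scene stay as the last step left them, time stands still between calls to the robot, and variables do not carry over. Pictures are saved under pics/ and viewed, at most 14 in all, crops included, and the job is handed in when it is done.

Besides the shell and the picture viewer there is one more tool, called after ">>>" as name(argument=value, ...), one argument or row to a line, values as JSON. jog_arm: Moves the arm, as the interface text tells. Its arguments: {"type":"object","properties":{"moves":{"type":"array"},"newtons":{"type":"number"}},"required":["moves"]}

```bash
mkdir -p pics; cat > h.py <<'E'
import numpy as np, cv2
from plant import get_state, capture, close_job, regions_of
from scipy.spatial.transform import Rotation as R
def ray(p,px):
    K=p["mtx"];T=np.array(p["world_from_camera"])
    d=np.linalg.inv(K)@[px[0],px[1],1.]
    return T[:3,3],T[:3,:3]@d
def at_z(p,px,z):
    o,d=ray(p,px); return o+d*(z-o[2])/d[2]
def proj(p,X):
    T=np.linalg.inv(p["world_from_camera"]); c=T[:3,:3]@np.asarray(X,float)+T[:3,3]
    q=p["mtx"]@c; return q[:2]/q[2]
E
python3 - <<'E'
from h import *
s=get_state();print(s)
for n in("side","top"):
    p=capture(n);cv2.imwrite(f"pics/{n}0.png",p["pixels"]);print(n,np.array(p["mtx"]).tolist(),np.round(p["world_from_camera"],3).tolist())
    for t in ["cassette1_mid","lift","deck_mid","tray","tray_loop","valve_grip","hook_grip","cradle_seat","counter","landing_mid","mug","moneybox"]:
        try: print(t,[(np.round(r["pixel"]).tolist(),round(r["confidence"],2),int(r["pixels"].sum())) for r in regions_of(p,t)])
        except Exception as e: print(t,e)
E
```

```text
{'time_s': 0.0, 'joints': array([-5.13880062e+01,  2.05907263e+01,  6.33939798e-01, -2.25510588e-02,
       -7.01361454e+01, -1.65047914e+01]), 'qd': array([-0.01287437, -0.0215419 ,  0.01141055, -0.02972349, -0.05251949,
        0.01408676]), 'joint_torque': array([ 3.01761529e-04, -5.82709837e+01,  2.93050110e+01,  6.99681491e+00,
        6.75234071e-03, -1.76414642e-04]), 'tcp_pos': array([ 0.25380677, -0.62492805,  0.22562431]), 'eef_rot': array([ 1.79904874e+02, -6.07844634e-03, -1.57900472e+02]), 'contact_force': array([0.17675408, 0.04180071, 0.67495933]), 'moment': array([ 0.01980694,  0.00866108, -0.01675665]), 'gripper_force': 0.0, 'gripper_width': 0.08748453387620996}
side [[542.1204376145868, 0.0, 319.7917736236624], [0.0, 542.1204376145868, 237.9162375102699], [0.0, 0.0, 1.0]] [[-0.837, -0.358, 0.413, -0.164], [-0.547, 0.563, -0.62, 0.93], [-0.01, -0.745, -0.668, 1.124], [0.0, 0.0, 0.0, 1.0]]
cassette1_mid [([332.0, 236.0], 0.89, 496), ([394.0, 212.0], 0.18, 183)]
lift [([250.0, 257.0], 0.97, 5788)]
deck_mid [([279.0, 255.0], 0.95, 561)]
tray [([310.0, 260.0], 0.66, 537)
[... 761 characters left out ...]
.0, 178.0], 0.83, 603), ([503.0, 255.0], 0.74, 758), ([156.0, 190.0], 0.72, 1865), ([427.0, 302.0], 0.59, 544), ([234.0, 212.0], 0.46, 184)]
tray [([295.0, 209.0], 0.89, 3156)]
tray_loop [([294.0, 206.0], 0.59, 3234)]
valve_grip [([327.0, 208.0], 0.53, 8606), ([234.0, 208.0], 0.48, 152), ([247.0, 258.0], 0.29, 387)]
hook_grip [([429.0, 290.0], 0.84, 339), ([155.0, 193.0], 0.73, 1905), ([325.0, 261.0], 0.62, 371), ([164.0, 232.0], 0.48, 115)]
cradle_seat [([428.0, 297.0], 0.7, 751), ([290.0, 232.0], 0.64, 414), ([503.0, 254.0], 0.41, 762), ([327.0, 261.0], 0.36, 368)]
counter [([265.0, 264.0], 0.6, 4960)]
landing_mid []
mug [([127.0, 266.0], 0.9, 1056)]
moneybox [([510.0, 203.0], 0.73, 1645)]
```

View pics/side0.png

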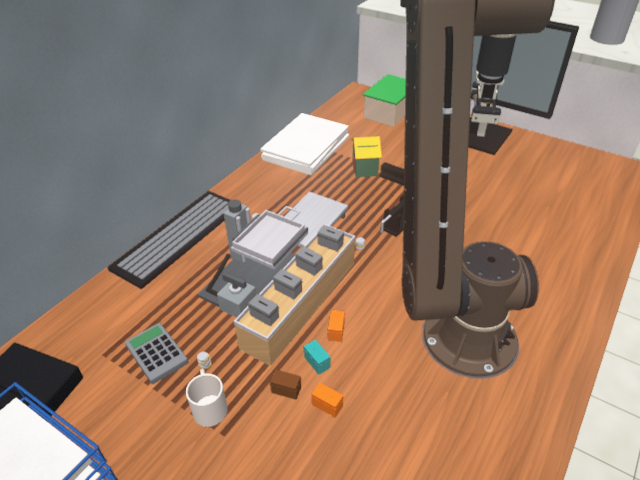

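View pics/top0.png

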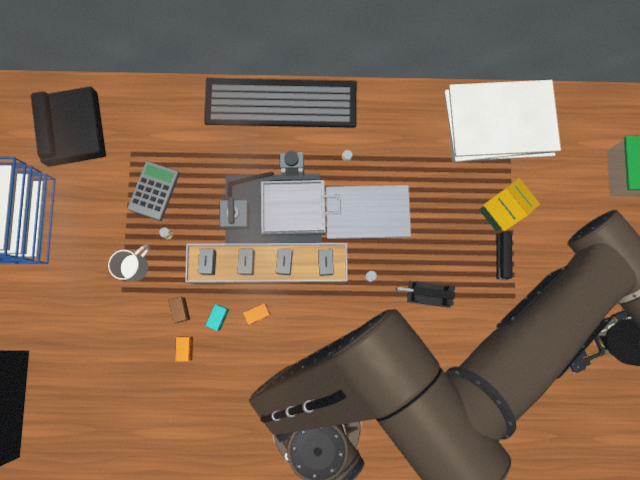

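```bash
python3 - <<'E'
from h import *
im=cv2.imread("pics/top0.png")
cv2.imwrite("pics/t1.png",cv2.resize(im[145:300,180:350],None,fx=4.6,fy=3.8,interpolation=cv2.INTER_CUBIC) if 0 else cv2.resize(im[150:285,180:350],None,fx=4.4,fy=4.4,interpolation=cv2.INTER_CUBIC))
cv2.imwrite("pics/t2.png",cv2.resize(im[175:310,310:470],None,fx=4.4,fy=4.4,interpolation=cv2.INTER_CUBIC))
E
```

```text
(no output)
```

View pics/t1.png

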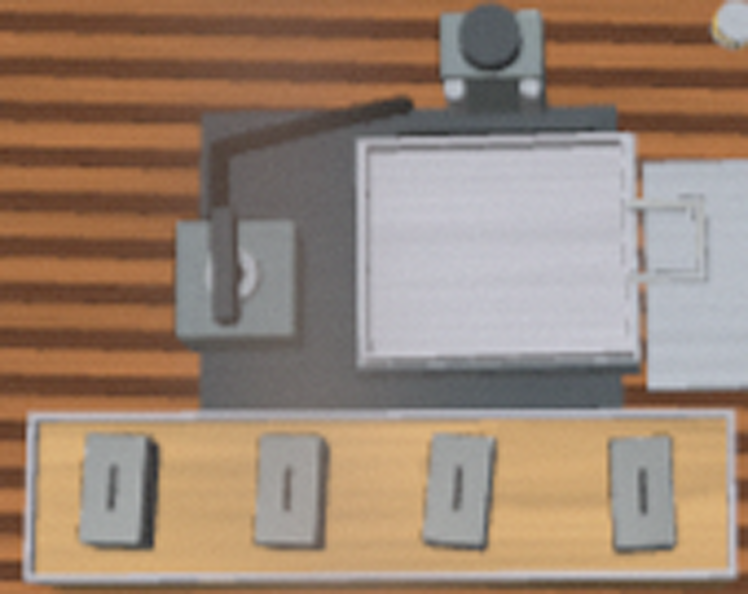

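View pics/t2.png

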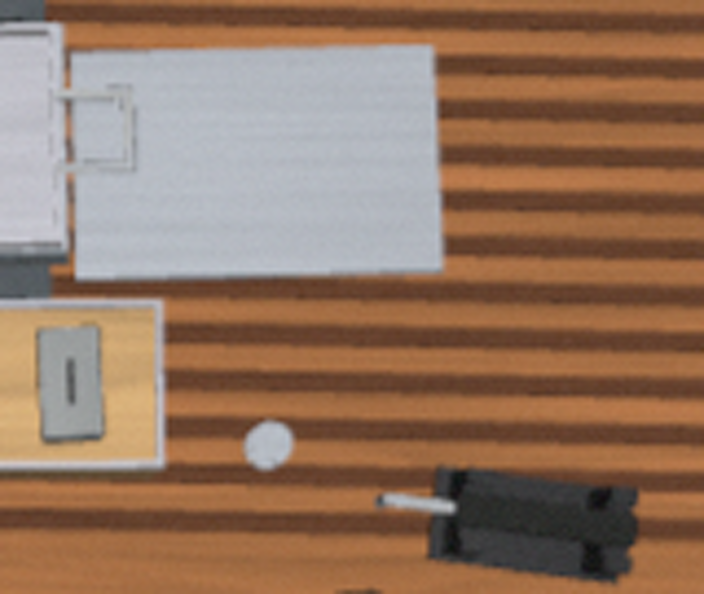

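```bash
cat >> h.py <<'E'
def crop(p,uv,o,z,f=4.4): return at_z(p,[(uv[0]+.5)/f-.5+o[0],(uv[1]+.5)/f-.5+o[1]],z)
E
python3 - <<'E'
from h import *
p=capture("top"); A=(180,150); B=(310,175)
def quad(n,pts,z,o):
    P=np.array([crop(p,u,o,z)[:2] for u in pts]);c=P.mean(0)
    # TL,TR,BR,BL ; image up = +x, right = -y
    ex=(P[0]+P[1]-P[2]-P[3])/2; ey=(P[0]+P[3]-P[1]-P[2])/2
    print(n,np.round(c*1000,1),"len",np.round([np.linalg.norm(ex)*1e3,np.linalg.norm(ey)*1e3],1),"yaw",np.round(np.degrees([np.arctan2(ex[1],ex[0]),np.arctan2(-ey[0],ey[1])]),2))
quad("tray",[(357,136),(635,133),(640,360),(357,363)],.140,A)
quad("counter",[(27,413),(735,411),(736,577),(25,580)],.112,A)
quad("c1",[(88,434),(146,434),(140,545),(80,545)],.148,A)
quad("c2",[(260,435),(322,434),(316,544),(254,544)],.148,A)
quad("c3",[(432,434),(495,437),(486,547),(424,544)],.148,A)
quad("c4",[(610,437),(671,435),(675,547),(615,549)],.148,A)
quad("pump",[(177,221),(297,222),(294,337),(176,340)],.065,A)
quad("land",[(70,51),(432,45),(441,270),(76,278)],.048,B)
quad("handle",[(460,497),(636,516),(632,550),(458,527)],.078,B)
for u in [(379,501)]: print("hooktip",crop(p,u,B,.069-.0)*1e3)
for u in [(222,206),(227,322)]: print("bar",crop(p,u,A,.11)*1e3)
for u in [(437,466),(637,490),(620,580),(430,557)]: print("cradle",np.round(crop(p,u,B,.05)*1e3))
for u in [(695,208),(707,279)]: print("loopend",np.round(crop(p,u,A,.14)*1e3))
s=capture("side");im=s["pixels"]
cv2.imwrite("pics/s1.png",cv2.resize(im[185:365,180:380],None,fx=3.3,fy=3.3,interpolation=cv2.INTER_CUBIC))
E
```

```text
tray [577.6  73.7] len [136.3 165.2] yaw [1.93 1.67]
counter [432.7 140.1] len [ 99.  419.7] yaw [1.54 1.19]
c1 [429.7 291.3] len [64.3 34. ] yaw [-0.99  0.99]
c2 [431.6 190.8] len [63.5 35.7] yaw [-1.1   1.46]
c3 [432.5  92. ] len [64.  36.1] yaw [-2.96 -1.77]
c4 [433.5 -14. ] len [65. 35.] yaw [3.12 2.89]
pump [569.4 238. ] len [73.7 73.6] yaw [1.23 1.52]
land [ 585.4 -129.7] len [144.5 228.7] yaw [2.08 2.16]
handle [ 360.3 -303.6] len [ 19.4 106.2] yaw [-6.16 -5.87]
hooktip [ 372.05876172 -203.87952447   69.        ]
bar [605.98057873 241.36572898 110.        ]
bar [535.14319055 235.6085091  110.        ]
cradle [ 395. -243.   50.]
cradle [ 383. -366.   50.]
cradle [ 327. -354.   50.]
cradle [ 339. -238.   50.]
loopend [603. -43. 140.]
loopend [561. -50. 140.]
```

View pics/s1.png

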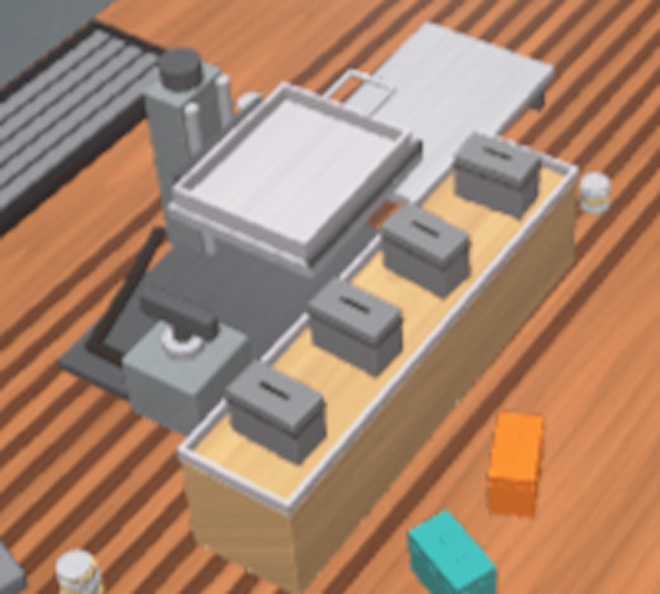

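```bash
cat >> h.py <<'E'
def tri(a,ua,b,ub):
    o1,d1=ray(a,ua);o2,d2=ray(b,ub);d1=d1/np.linalg.norm(d1);d2=d2/np.linalg.norm(d2)
    t=np.linalg.lstsq(np.c_[d1,-d2],o2-o1,rcond=None)[0]
    x,y=o1+d1*t[0],o2+d2*t[1]; return np.round((x+y)*500,1),round(np.linalg.norm(x-y)*1e3,1)
def rows(dst,yaw=None):
    "tool-frame shift (cm) from the measured pose to dst (mm world) and turn (deg)"
    s=get_state();Rm=R.from_euler('xyz',s["eef_rot"],degrees=True)
    d=Rm.inv().apply(np.array(dst)/1e3-s["tcp_pos"])*100
    t=None if yaw is None else -((yaw-s["eef_rot"][2]+180)%360-180)
    return np.round(d,2),t
E
python3 - <<'E'
from h import *
a=capture("top");b=capture("side")
A=lambda u:[(u[0]+.5)/4.4-.5+180,(u[1]+.5)/4.4-.5+150]
B=lambda u:[(u[0]+.5)/3.3-.5+180,(u[1]+.5)/3.3-.5+185]
print("cap",tri(a,A((491,33)),b,B((181,66))))
print("bartop",tri(a,A((225,264)),b,B((180,307))))
print("trayNE",tri(a,A((635,133)),b,B((287,85))),"traySW",tri(a,A((357,363)),b,B((307,248))),)
print("c1slot",tri(a,A((113,488)),b,B((275,390))), "c4slot",tri(a,A((643,492)),b,B((497,154))))
E
```

```text
cap (array([690. ,  76.6, 192.1]), np.float64(5.1))
bartop (array([568.9, 237.2, 108.9]), np.float64(4.0))
trayNE (array([648.1,  -7.8, 132. ]), np.float64(4.8)) traySW (array([505.2, 153. , 138. ]), np.float64(5.0))
c1slot (array([429. , 290.8, 147.5]), np.float64(3.3)) c4slot (array([432.2, -14.8, 146.9]), np.float64(2.8))
```

>>> jog_arm(
  moves=[
    [[0,0,0],0,6.0],
    [[0,0,0],10,6.0],
  ],
  newtons=25,
)

```text
time_s: 1.75
tcp_pos: [0.254, -0.6254, 0.2266]
eef_rot: [-180.0, 0.0, -168.1]
contact_force: [0.2, -0.5, 1.3]
gripper_width: 0.0727
gripper_force: 0.0
```

```bash
python3 - <<'E'
from h import *
s=get_state();print(s["time_s"],s["tcp_pos"],s["eef_rot"],s["joints"],rows([433.5,-14,210],-177))
E
```

```text
1.75 [ 0.25400695 -0.62539883  0.22658739] [-1.79996912e+02  2.72397890e-04 -1.68077389e+02] [-5.13871095e+01  2.05467164e+01  6.85419963e-01  1.21590773e-03
 -7.01358224e+01 -2.66906923e+01] (array([-30.19,  56.11,   1.66]), np.float64(8.922611291029))
```

>>> jog_arm(
  moves=[
    [[0,0,0],8.9,6],
    [[-1.92,5.47,0.15],0,6],
    [[-1.92,5.47,0.15],0,6],
    [[-1.92,5.47,0.15],0,6],
    [[-1.92,5.47,0.15],0,6],
    [[-1.92,5.47,0.15],0,6],
    [[-1.92,5.47,0.15],0,6],
    [[-1.92,5.47,0.15],0,6],
    [[-1.92,5.47,0.15],0,6],
    [[-1.92,5.47,0.15],0,6],
    [[-1.92,5.47,0.15],0,6],
    [[-1.92,5.47,0.15],0,6],
  ],
)

```text
time_s: 3.25
tcp_pos: [0.4315, -0.0108, 0.2106]
eef_rot: [180.0, 0.1, -176.8]
contact_force: [1.4, -0.4, 0.6]
gripper_width: 0.0603
gripper_force: 0.0
```

```bash
python3 - <<'E'
from h import *
print(rows([433.5,-14,127],-177),get_state()["gripper_width"])
p=capture("wrist");cv2.imwrite("pics/w1.png",p["pixels"]);print(p["mtx"],p["hand_eye"])
E
```

```text
(array([-0.17, -0.34,  8.36]), np.float64(0.23478657547252624)) 0.06032249437618174
[[371.64829954   0.         316.32387398]
 [  0.         371.64829954 239.72378629]
 [  0.           0.           1.        ]] [[ 3.20294580e-04 -9.56718118e-01 -2.91016048e-01  7.85718123e-02]
 [ 9.99999763e-01  4.83562862e-04 -4.89109958e-04 -3.81578416e-04]
 [ 6.08664911e-04 -2.91015822e-01  9.56718047e-01 -1.56704150e-01]
 [ 0.00000000e+00  0.00000000e+00  0.00000000e+00  1.00000000e+00]]
```

View pics/w1.png

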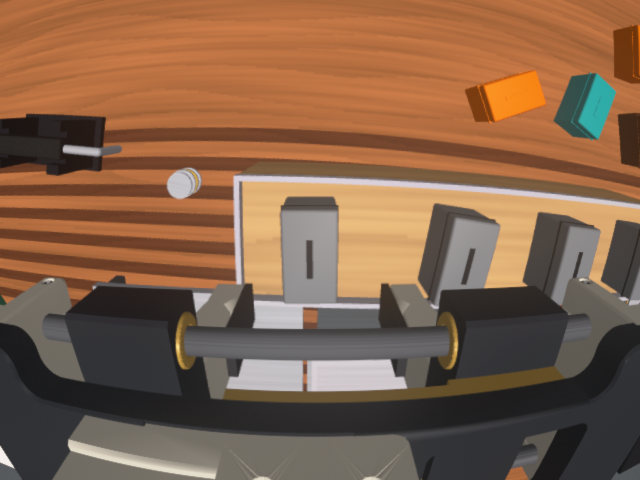

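```bash
cat >> h.py <<'E'
def wz(p,s,px,z):
    K=p["mtx"];m=np.array([(px[0]-K[0,2])/K[0,0],(px[1]-K[1,2])/K[1,1]]);t=np.linalg.norm(m)
    d=np.r_[m/t*np.sin(t),np.cos(t)];H=p["hand_eye"];Rm=R.from_euler('xyz',s["eef_rot"],degrees=True).as_matrix()
    o=s["tcp_pos"]+Rm@H[:3,3];d=Rm@H[:3,:3]@d
    return np.round((o+d*(z-o[2])/d[2])*1e3,1)
E
python3 - <<'E'
from h import *
s=get_state();p=capture("wrist")
for u in [(310,260),(310,208),(310,303),(467,267),(577,265)]: print(wz(p,s,u,.148))
E
```

```text
[435.7 -10.5 148. ]
[402.4 -12.3 148. ]
[465.8  -8.9 148. ]
[435.3  94.7 148. ]
[430.7 192.7 148. ]
```

>>> jog_arm(
  moves=[
    [[-0.2,-0.15,3],0,5.6],
    [[0,0,3],0,5.6],
    [[0,0,2.3],0,5.6],
    [[0,0,0],0,5.6],
    [[0,0,0],0,3.0],
    [[0,0,0],0,3.0],
    [[0,0,0],0,3.0],
    [[0,0,0],0,3.0],
    [[0,0,-4],0,3.0],
    [[0,0,-4.5],0,3.0],
  ],
)

```text
time_s: 4.6
tcp_pos: [0.4325, -0.0144, 0.2126]
eef_rot: [-180.0, -0.1, -176.8]
contact_force: [1.4, 0.9, -1.1]
gripper_width: 0.0363
gripper_force: 25.0
```

```bash
python3 - <<'E'
from h import *
s=get_state();print(s["tcp_pos"],s["eef_rot"],s["gripper_width"],s["gripper_force"],rows([613,37,210],-88.2))
E
```

```text
[ 0.43250941 -0.01439884  0.21261473] [-1.79974748e+02 -1.14138843e-01 -1.76799359e+02] 0.03628982092911987 24.99986708164215 (array([-18.31,   4.12,   0.22]), np.float64(-88.59935870501295))
```

>>> jog_arm(
  moves=[
    [[-4.6,1.03,0],0,3],
    [[-4.6,1.03,0],0,3],
    [[-4.6,1.03,0],0,3],
    [[-4.5,1.03,0],0,3],
    [[0,0,0],-10.7,3],
    [[0,0,0],-10.7,3],
    [[0,0,0],-10.7,3],
    [[0,0,0],-10.7,3],
    [[0,0,0],-10.7,3],
    [[0,0,0],-10.7,3],
    [[0,0,0],-10.7,3],
    [[0,0,0],-10.7,3],
  ],
)

```text
time_s: 6.1
tcp_pos: [0.6134, 0.0372, 0.2117]
eef_rot: [180.0, 0.0, -90.8]
contact_force: [1.2, 0.2, -1.5]
gripper_width: 0.0358
gripper_force: 25.0
```

>>> jog_arm(
  moves=[
    [[0,0,0],-3,3],
    [[0,0,0],0,3],
  ],
)

```text
time_s: 6.35
tcp_pos: [0.6135, 0.0372, 0.2118]
eef_rot: [180.0, 0.0, -88.2]
contact_force: [0.5, -0.3, -0.8]
gripper_width: 0.0359
gripper_force: 25.0
```

```bash
python3 - <<'E'
from h import *
s=get_state();print(s["tcp_pos"],s["eef_rot"],rows([613,37,152.5],-88.2))
p=capture("wrist");cv2.imwrite("pics/w2.png",p["pixels"])
E
```

```text
[0.61346341 0.03717519 0.21179844] [ 1.79965224e+02  1.71941469e-03 -8.82303963e+01] (array([0.02, 0.04, 5.93]), np.float64(-0.030396331283469635))
```

View pics/w2.png

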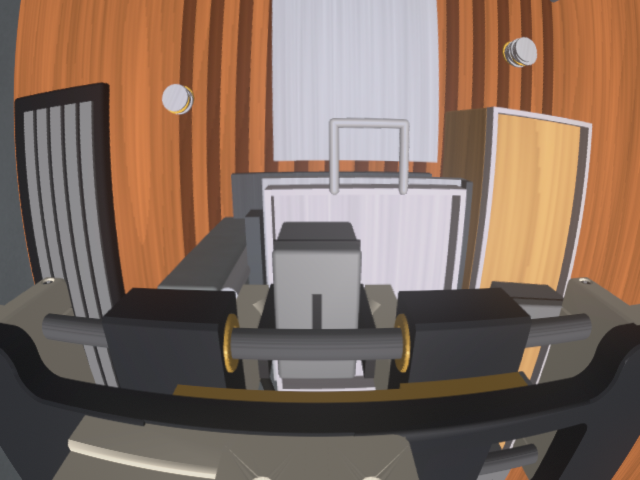

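```bash
python3 - <<'E'
from h import *
s=get_state();p=capture("wrist")
for n,u in dict(bar=(369,123),rodL=(335,190),rodR=(404,190),cornL=(264,184),cornR=(464,184)).items(): print(n,wz(p,s,u,.140))
E
```

```text
bar [584.3 -47.9 140. ]
rodL [603.5  -5.4 140. ]
rodR [559.7  -7.2 140. ]
cornL [647.8  -8.  140. ]
cornR [518.9 -13.6 140. ]
```

>>> jog_arm(
  moves=[
    [[0,0,3],0,3],
    [[0,0,2],0,3],
    [[0,0,0.5],0,3],
    [[0,0,0.4],0,3],
    [[0,0,0],0,3],
    [[0,0,0],0,4.6],
    [[0,0,0],0,4.6],
    [[0,0,-3],0,4.6],
    [[0,0,-5],0,5.6],
  ],
)

```text
time_s: 7.58
tcp_pos: [0.6127, 0.0369, 0.2326]
eef_rot: [179.8, -0.1, -88.2]
contact_force: [1.0, 0.8, 1.2]
gripper_width: 0.0517
gripper_force: 0.0
```

```bash
python3 - <<'E'
from h import *
s=get_state();print(s["tcp_pos"],rows([433.5,93,232],-181.5));
p=capture("top");b=capture("side")
for q,n in((p,"top"),(b,"side")):
  for r in regions_of(q,"cassette1_mid"): print(n,np.round(r["pixel"]),round(r["confidence"],2),np.round(at_z(q,r["pixel"],.135)*1e3))
cv2.imwrite("pics/s2.png",cv2.resize(b["pixels"][185:365,180:380],None,fx=3.3,fy=3.3,interpolation=cv2.INTER_CUBIC))
E
```

```text
[0.61272905 0.03691766 0.23260088] (array([-6.17, 17.74,  0.11]), np.float64(93.2944617888778))
top [305. 187.] 0.4 [629.  43. 135.]
side [269. 217.] 0.77 [619.  15. 135.]
side [397. 208.] 0.58 [ 330. -216.  135.]
```

View pics/s2.png

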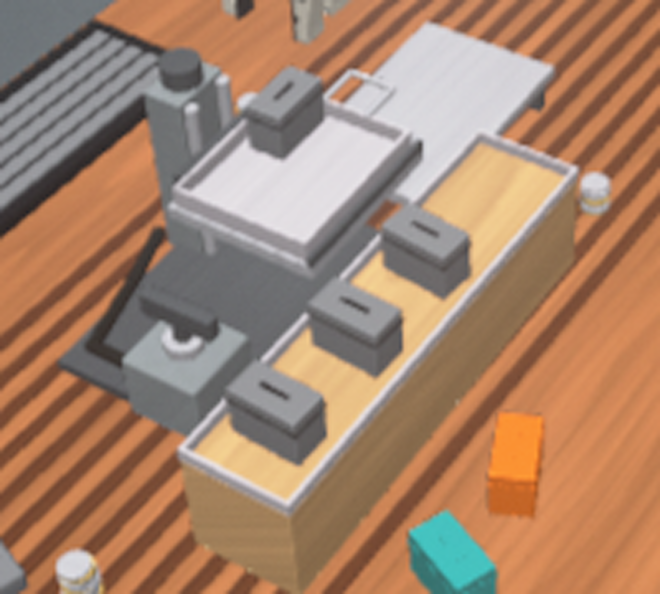

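>>> jog_arm(
  moves=[
    [[-2.06,5.91,0],0,5.6],
    [[-2.06,5.91,0],0,5.6],
    [[-2.06,5.91,0],0,5.6],
    [[0,0,0.4],10.43,5.6],
    [[0,0,0.4],10.43,5.6],
    [[0,0,0.4],10.43,5.6],
    [[0,0,0.4],10.43,5.6],
    [[0,0,0],10.43,5.6],
    [[0,0,0],10.43,5.6],
    [[0,0,0],10.43,5.6],
    [[0,0,0],10.43,5.6],
    [[0,0,0],10.43,5.6],
  ],
)

```text
time_s: 9.28
tcp_pos: [0.4342, 0.093, 0.2161]
eef_rot: [-180.0, -0.1, 177.6]
contact_force: [-0.0, 0.3, -0.5]
gripper_width: 0.0559
gripper_force: 0.0
```

```bash
cat >> h.py <<'E'
def look():
    s=get_state();p=capture("wrist")
    for r in regions_of(p,"cassette1_mid"):
        if r["confidence"]<.3: continue
        c=cv2.findContours(r["pixels"].astype(np.uint8),0,1)[0];c=max(c,key=cv2.contourArea)[:,0]
        W=np.array([wz(p,s,u+.01,.148)[:2] for u in c])
        b=cv2.minAreaRect(W.astype(np.float32))
        print("cas",round(r["confidence"],2),np.round(r["pixel"]),wz(p,s,r["pixel"],.148)[:2],"rect",np.round(np.r_[b[0],b[1],b[2]],1))
    return s,p
E
python3 - <<'E'
from h import *
s,p=look();print(s["tcp_pos"],s["eef_rot"],rows([433.5,93,127]))
E
```

```text
[0.43420383 0.09295136 0.21614314] [-1.79954312e+02 -7.84746970e-02  1.77579817e+02] (array([0.06, 0.  , 8.92]), None)
```

>>> jog_arm(
  moves=[
    [[0,0,4],0,5.6],
    [[0,0,3],0,5.6],
    [[0,0,1.9],0,5.6],
    [[0,0,0],0,5.6],
    [[0,0,0],0,3.0],
    [[0,0,0],0,3.0],
    [[0,0,0],0,3.0],
    [[0,0,0],0,3.0],
    [[0,0,-4],0,3.0],
    [[0,0,-4.5],0,3.0],
  ],
)

```text
time_s: 10.62
tcp_pos: [0.434, 0.0929, 0.2134]
eef_rot: [-179.9, -0.1, 177.9]
contact_force: [1.1, 0.9, -0.7]
gripper_width: 0.0362
gripper_force: 24.9
```

```bash
python3 - <<'E'
from h import *
s=get_state();print(s["tcp_pos"],s["eef_rot"],s["gripper_width"],s["gripper_force"],rows([611,113,210],-88.2))
E
```

```text
[0.43400448 0.09292463 0.21340873] [-1.79937369e+02 -1.16622200e-01  1.77935272e+02] 0.036186582018512076 24.85881417989731 (array([-17.62,   2.64,   0.3 ]), np.float64(-93.86472782898733))
```

>>> jog_arm(
  moves=[
    [[-5.87,0.88,0],0,3],
    [[-5.87,0.88,0],0,3],
    [[-5.87,0.88,0],0,3],
    [[0,0,0],-10.43,3],
    [[0,0,0],-10.43,3],
    [[0,0,0],-10.43,3],
    [[0,0,0],-10.43,3],
    [[0,0,0],-10.43,3],
    [[0,0,0],-10.43,3],
    [[0,0,0],-10.43,3],
    [[0,0,0],-10.43,3],
    [[0,0,0],-10.43,3],
  ],
)

```text
time_s: 12.12
tcp_pos: [0.6113, 0.1133, 0.2125]
eef_rot: [179.9, 0.0, -87.9]
contact_force: [-0.0, -0.3, -2.7]
gripper_width: 0.0358
gripper_force: 24.9
```

>>> jog_arm(
  moves=[
    [[0,0,3],0,3],
    [[0,0,2],0,3],
    [[0,0,0.6],0,3],
    [[0,0,0.5],0,3],
    [[0,0,0],0,3],
  ],
)

```text
time_s: 12.75
tcp_pos: [0.6122, 0.1135, 0.1528]
eef_rot: [-179.9, 0.0, -88.2]
contact_force: [0.3, 0.3, -2.5]
gripper_width: 0.0359
gripper_force: 24.9
```

>>> jog_arm(
  moves=[
    [[0,0,0],0,4.6],
    [[0,0,0],0,4.6],
    [[0,0,-3],0,4.6],
    [[0,0,-5],0,5.6],
    [[0,0,0],0,5.6],
  ],
)

```text
time_s: 13.38
tcp_pos: [0.6142, 0.114, 0.2371]
eef_rot: [-179.5, 0.1, -88.2]
contact_force: [0.9, -0.1, -0.2]
gripper_width: 0.055
gripper_force: 0.0
```

```bash
python3 - <<'E'
from h import *
s=get_state();print(s["tcp_pos"],s["eef_rot"],rows([432,192,217],-181))
b=capture("side")
for r in regions_of(b,"cassette1_mid"): print(np.round(r["pixel"]),round(r["confidence"],2),np.round(at_z(b,r["pixel"],.135)*1e3))
cv2.imwrite("pics/s3.png",cv2.resize(b["pixels"][185:365,180:380],None,fx=3.3,fy=3.3,interpolation=cv2.INTER_CUBIC))
# difference on the counter vs previous side picture
o=cv2.imread("pics/s2.png");n=cv2.imread("pics/s3.png")
d=(cv2.absdiff(o,n).max(2)>40);print("diff c2",d[280:380,305:405].sum(),"c1",d[360:465,225:330].sum(),"c4placed",d[65:155,245:325].sum())
E
```

```text
[0.61417001 0.11395502 0.2371159 ] [-1.79534057e+02  1.37160184e-01 -8.81626935e+01] (array([-8.38, 17.97,  1.89]), np.float64(92.83730645900472))
[268. 214.] 0.95 [630.   6. 135.]
[400. 218.] 0.71 [ 300. -180.  135.]
[394. 211.] 0.38 [ 330. -202.  135.]
diff c2 0 c1 0 c4placed 1151
```

View pics/s3.png

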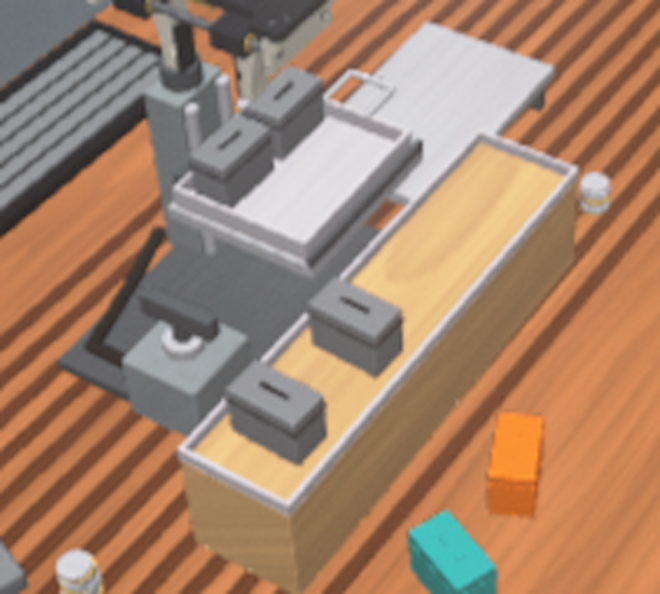

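>>> jog_arm(
  moves=[
    [[-2.8,5.5,0],0,5.6],
    [[-2.8,5.5,0],0,5.6],
    [[-2.78,5.5,0],0,5.6],
    [[0,1.47,0.5],10.32,5.6],
    [[0,0,0.5],10.32,5.6],
    [[0,0,0.5],10.32,5.6],
    [[0,0,0.4],10.32,5.6],
    [[0,0,0],10.32,5.6],
    [[0,0,0],10.32,5.6],
    [[0,0,0],10.32,5.6],
    [[0,0,0],10.32,5.6],
    [[0,0,0],10.32,5.6],
  ],
)

```text
time_s: 14.98
tcp_pos: [0.4289, 0.191, 0.2119]
eef_rot: [-179.9, -0.1, 178.6]
contact_force: [1.0, 0.7, 0.3]
gripper_width: 0.0558
gripper_force: 0.0
```

```bash
python3 - <<'E'
from h import *
s=get_state();print(s["tcp_pos"],s["eef_rot"],s["gripper_width"],rows([432,192,127],-181))
E
```

```text
[0.42891787 0.19095606 0.21194965] [-1.79927999e+02 -8.54132070e-02  1.78575004e+02] 0.05575527778089425 (array([-0.32,  0.12,  8.49]), np.float64(-0.4249962304490964))
```

>>> jog_arm(
  moves=[
    [[-0.3,0,4],0,5.6],
    [[0,0,3],0,5.6],
    [[0,0,1.5],0,5.6],
    [[0,0,0],0,5.6],
    [[0,0,0],0,3.0],
    [[0,0,0],0,3.0],
    [[0,0,0],0,3.0],
    [[0,0,0],0,3.0],
    [[0,0,-4],0,3.0],
    [[0,0,-4.5],0,3.0],
  ],
)

```text
time_s: 16.23
tcp_pos: [0.4318, 0.1909, 0.2134]
eef_rot: [-179.9, -0.1, 178.9]
contact_force: [0.4, 0.7, -0.8]
gripper_width: 0.0354
gripper_force: 25.0
```

```bash
python3 - <<'E'
from h import *
s=get_state();print(s["tcp_pos"],s["eef_rot"],s["gripper_width"],s["gripper_force"],rows([543,35,210],-88.2))
E
```

```text
[0.43183517 0.19090186 0.21336724] [-1.79918556e+02 -1.00163617e-01  1.78917731e+02] 0.035444887819949096 24.999775886535645 (array([-11.41, -15.38,   0.34]), np.float64(-92.88226913139022))
```

>>> jog_arm(
  moves=[
    [[-2.85,-3.85,0],0,3],
    [[-2.85,-3.85,0],0,3],
    [[-2.85,-3.85,0],0,3],
    [[-2.85,-3.85,0],0,3],
    [[0,0,0],-10.7,3],
    [[0,0,0],-10.7,3],
    [[0,0,0],-10.7,3],
    [[0,0,0],-10.7,3],
    [[0,0,0],-10.7,3],
    [[0,0,0],-10.7,3],
    [[0,0,0],-10.7,3],
    [[0,0,0],-10.7,3],
  ],
)

```text
time_s: 17.73
tcp_pos: [0.5433, 0.0353, 0.2127]
eef_rot: [180.0, 0.0, -95.1]
contact_force: [-0.2, 1.0, -1.7]
gripper_width: 0.0359
gripper_force: 25.0
```

>>> jog_arm(
  moves=[
    [[0,0,0],-7.2,3],
    [[0,0,3],0,3],
    [[0,0,2],0,3],
    [[0,0,0.6],0,3],
    [[0,0,0.55],0,3],
    [[0,0,0],0,3],
  ],
)

```text
time_s: 18.48
tcp_pos: [0.544, 0.0354, 0.1522]
eef_rot: [-179.9, 0.0, -88.3]
contact_force: [-1.1, -0.2, -1.1]
gripper_width: 0.0356
gripper_force: 25.0
```

>>> jog_arm(
  moves=[
    [[0,0,0],0,4.6],
    [[0,0,0],0,4.6],
    [[0,0,-3],0,4.6],
    [[0,0,-5],0,5.6],
    [[0,0,0],0,5.6],
  ],
)

```text
time_s: 19.1
tcp_pos: [0.546, 0.0358, 0.236]
eef_rot: [-179.6, 0.1, -88.2]
contact_force: [0.2, 0.9, -0.1]
gripper_width: 0.055
gripper_force: 0.0
```

```bash
python3 - <<'E'
from h import *
s=get_state();print(s["tcp_pos"],s["eef_rot"],rows([431,291.5,217],-180))
b=capture("side")
cv2.imwrite("pics/s4.png",cv2.resize(b["pixels"][185:365,180:380],None,fx=3.3,fy=3.3,interpolation=cv2.INTER_CUBIC))
o=cv2.imread("pics/s3.png");n=cv2.imread("pics/s4.png")
d=(cv2.absdiff(o,n).max(2)>40);print("c1",d[360:465,225:330].sum(),"c3placed",d[120:200,190:270].sum())
E
```

```text
[0.54601053 0.03576621 0.23603906] [-1.79552932e+02  1.03447173e-01 -8.82445392e+01] (array([-25.91,  10.73,   1.87]), np.float64(91.75546084832376))
c1 0 c3placed 6
```

>>> jog_arm(
  moves=[
    [[-5.18,2.15,0],0,5.6],
    [[-5.18,2.15,0],0,5.6],
    [[-5.18,2.15,0],0,5.6],
    [[-5.18,2.15,0],0,5.6],
    [[-5.18,2.15,0],0,5.6],
    [[0,0,0.5],10.7,5.6],
    [[0,0,0.5],10.7,5.6],
    [[0,0,0.5],10.7,5.6],
    [[0,0,0.4],10.7,5.6],
    [[0,0,0],10.7,5.6],
    [[0,0,0],10.7,5.6],
    [[0,0,0],10.7,5.6],
  ],
)

```text
time_s: 20.65
tcp_pos: [0.4279, 0.2905, 0.2115]
eef_rot: [-180.0, -0.1, -163.5]
contact_force: [-1.0, -1.0, 0.9]
gripper_width: 0.0561
gripper_force: 0.0
```

>>> jog_arm(
  moves=[
    [[0,0,0],8.5,5.6],
    [[0,0,0],8.4,5.6],
    [[0,0,0],0,5.6],
  ],
)

```text
time_s: 21.02
tcp_pos: [0.428, 0.2906, 0.2118]
eef_rot: [-179.9, -0.0, 180.0]
contact_force: [0.8, -0.2, 0.3]
gripper_width: 0.0565
gripper_force: 0.0
```

```bash
python3 - <<'E'
from h import *
s=get_state();print(s["tcp_pos"],s["eef_rot"],s["gripper_width"],rows([431,291.5,127],-180))
E
```

```text
[0.42801066 0.29057365 0.21175731] [-1.79949962e+02 -4.92174238e-02  1.79974525e+02] 0.05649785363186298 (array([-0.31,  0.1 ,  8.48]), np.float64(-0.025475262092584217))
```

>>> jog_arm(
  moves=[
    [[-0.3,0,4],0,5.6],
    [[0,0,3],0,5.6],
    [[0,0,1.5],0,5.6],
    [[0,0,0],0,5.6],
    [[0,0,0],0,3.0],
    [[0,0,0],0,3.0],
    [[0,0,0],0,3.0],
    [[0,0,0],0,3.0],
    [[0,0,-4],0,3.0],
    [[0,0,-4.5],0,3.0],
  ],
)

```text
time_s: 22.28
tcp_pos: [0.4307, 0.2902, 0.2127]
eef_rot: [-179.9, -0.1, 179.9]
contact_force: [1.1, 1.2, -1.0]
gripper_width: 0.0356
gripper_force: 24.9
```

```bash
python3 - <<'E'
from h import *
s=get_state();print(s["tcp_pos"],s["eef_rot"],s["gripper_width"],s["gripper_force"],rows([541,111,210],-88.2))
E
```

```text
[0.43068882 0.29022724 0.21267939] [-1.79888425e+02 -1.02270002e-01  1.79919912e+02] 0.03562613841852839 24.89854484796524 (array([-11.06, -17.91,   0.28]), np.float64(-91.88008802492402))
```

>>> jog_arm(
  moves=[
    [[-2.76,-4.48,0],0,3],
    [[-2.76,-4.48,0],0,3],
    [[-2.76,-4.48,0],0,3],
    [[-2.76,-4.48,0],0,3],
    [[0,0,0],-10.7,3],
    [[0,0,0],-10.7,3],
    [[0,0,0],-10.7,3],
    [[0,0,0],-10.7,3],
    [[0,0,0],-10.7,3],
    [[0,0,0],-10.7,3],
    [[0,0,0],-10.7,3],
    [[0,0,0],-10.7,3],
  ],
)

```text
time_s: 23.78
tcp_pos: [0.5411, 0.1115, 0.2121]
eef_rot: [179.9, -0.0, -94.1]
contact_force: [-0.2, -0.2, -1.6]
gripper_width: 0.0361
gripper_force: 24.9
```

>>> jog_arm(
  moves=[
    [[0,0,0],-6.2,3],
    [[0,0,3],0,3],
    [[0,0,2],0,3],
    [[0,0,0.6],0,3],
    [[0,0,0.5],0,3],
    [[0,0,0],0,3],
  ],
)

```text
time_s: 24.52
tcp_pos: [0.5416, 0.1116, 0.1518]
eef_rot: [-180.0, 0.0, -88.3]
contact_force: [0.4, -0.1, -1.4]
gripper_width: 0.0361
gripper_force: 24.9
```

>>> jog_arm(
  moves=[
    [[0,0,0],0,4.6],
    [[0,0,0],0,4.6],
    [[0,0,-3],0,4.6],
    [[0,0,-5],0,4.6],
    [[0,0,0],0,4.6],
  ],
)

```text
time_s: 25.15
tcp_pos: [0.5439, 0.1124, 0.2364]
eef_rot: [-179.5, 0.2, -88.2]
contact_force: [0.3, -0.3, -0.3]
gripper_width: 0.0461
gripper_force: 0.0
```

```bash
python3 - <<'E'
from h import *
s=get_state();print(s["tcp_pos"],s["eef_rot"],rows([570,238,200],-175.5))
b=capture("side");t=capture("top")
cv2.imwrite("pics/s5.png",cv2.resize(b["pixels"][185:365,180:380],None,fx=3.3,fy=3.3,interpolation=cv2.INTER_CUBIC))
E
```

```text
[0.54391407 0.11241035 0.23636586] [-1.79545596e+02  1.68198688e-01 -8.82395589e+01] (array([-12.46,  -2.96,   3.7 ]), np.float64(87.2604410911201))
```

View pics/s5.png

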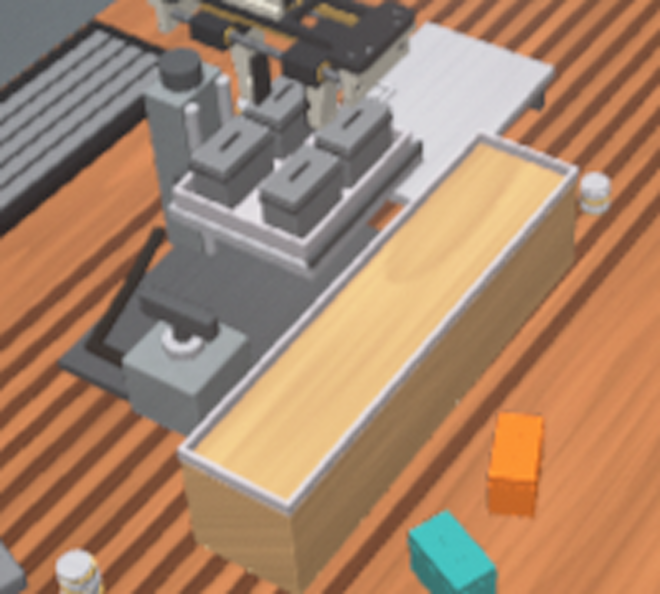

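>>> jog_arm(
  moves=[
    [[-4.15,-1.0,0],0,4.6],
    [[-4.15,-1.0,0],0,4.6],
    [[-4.15,-1.0,0],0,4.6],
    [[0,0,0.9],9.7,4.6],
    [[0,0,0.9],9.7,4.6],
    [[0,0,0.9],9.7,4.6],
    [[0,0,0.9],9.7,4.6],
    [[0,0,0],9.7,4.6],
    [[0,0,0],9.7,4.6],
    [[0,0,0],9.7,4.6],
    [[0,0,0],9.7,4.6],
    [[0,0,0],9.7,4.6],
  ],
)

```text
time_s: 26.75
tcp_pos: [0.5671, 0.2365, 0.1942]
eef_rot: [-179.9, -0.1, -175.9]
contact_force: [0.0, -0.1, -1.2]
gripper_width: 0.0463
gripper_force: 0.0
```

```bash
python3 - <<'E'
from h import *
s=get_state();p=capture("wrist");print(s["tcp_pos"],s["eef_rot"],rows([570.3,238.2,90],-175.5))
cv2.imwrite("pics/w3.png",p["pixels"])
E
```

```text
[0.56713645 0.2365003  0.19420503] [-1.79938371e+02 -1.06136679e-01 -1.75900032e+02] (array([-0.34,  0.15, 10.42]), np.float64(-0.8679140955432558))
```

View pics/w3.png

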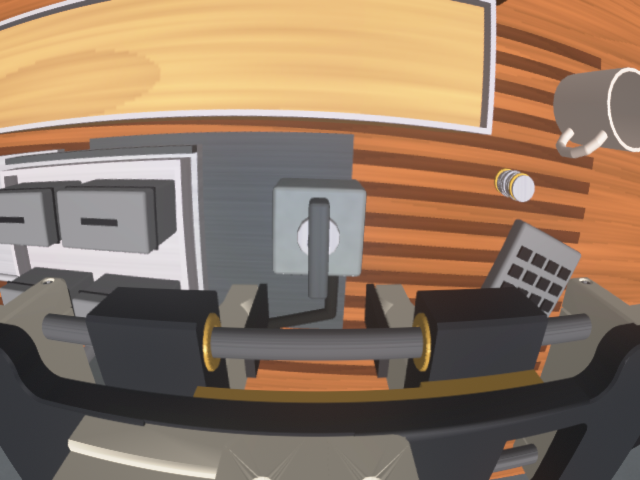

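```bash
python3 - <<'E'
from h import *
s=get_state();p=capture("wrist")
for z in(.105,.109,.113): a,b=wz(p,s,(319,200),z),wz(p,s,(317.5,297),z);print(z,a,b,(a+b)/2,np.linalg.norm(a-b))
print("collar",wz(p,s,(318.5,237),.072),"pump",wz(p,s,(318,232),.065))
E
```

```text
0.105 [535.3 235.7 105. ] [606.9 239.4 105. ] [571.1  237.55 105.  ] 71.69553682064179
0.109 [534.5 235.7 109. ] [605.  239.2 109. ] [569.75 237.45 109.  ] 70.5868259663232
0.113 [533.8 235.6 113. ] [603.1 239.1 113. ] [568.45 237.35 113.  ] 69.38832754865915
collar [570.9 237.9  72. ] pump [568.8 237.3  65. ]
```

>>> jog_arm(
  moves=[
    [[-0.3,0.1,3.5],1,4.6],
    [[0,0,3.5],0,4.6],
    [[0,0,2.4],0,4.6],
    [[0,0,1.0],0,4.0],
    [[0,0,0],0,3.0],
    [[0,0,0],0,1],
    [[0,0,0],0,1],
    [[0,0,0],0,1],
    [[0,0,0],0,1],
    [[0,0,0],0,1],
  ],
  newtons=40,
)

```text
time_s: 28.1
tcp_pos: [0.5711, 0.238, 0.0927]
eef_rot: [180.0, 0.1, -176.6]
contact_force: [-0.4, -2.8, 6.3]
gripper_width: 0.0137
gripper_force: 44.5
```

```bash
cat >> h.py <<'E'
def deckz(n=1):
    "deck sinking seen from the side: track of tray picture patch, shift in px and mm"
    b=capture("side");g=cv2.cvtColor(b["pixels"],cv2.COLOR_BGR2GRAY)
    return b,g
E
python3 - <<'E'
from h import *
s=get_state();print(s["tcp_pos"],s["eef_rot"],s["gripper_width"],s["gripper_force"],s["contact_force"],s["moment"])
b=capture("side");t=capture("top");cv2.imwrite("pics/sv.png",b["pixels"]);cv2.imwrite("pics/tv.png",t["pixels"])
for q in(b,t):
  for z in(.124,.114,.054):print(proj(q,[.505,.145,z+.016]),proj(q,[.52,0.0,z+.016]))
cv2.imwrite("pics/s6.png",np.hstack([cv2.resize(b["pixels"][185:335,180:330],None,fx=2.6,fy=2.6),cv2.resize(t["pixels"][150:300,210:360],None,fx=2.6,fy=2.6)]))
E
```

```text
[0.57114156 0.23795734 0.09265485] [ 1.79990501e+02  7.13799338e-02 -1.76564197e+02] 0.01374611991561987 44.49426792562008 [-0.42446439 -2.8046788   6.31070521] [-1.17125592  0.11159605 -0.04431311]
[273.59754636 257.3259984 ] [300.38059941 224.96066297]
[273.85346722 260.06503506] [300.5029335  227.66881038]
[275.34006097 275.97555778] [301.21498594 243.43173385]
[264.27014312 232.97798212] [320.69560258 228.21751353]
[264.61107215 233.56443968] [320.64364969 228.83572482]
[266.56091581 236.91851177] [320.3464887  232.37178029]
```

View pics/s6.png

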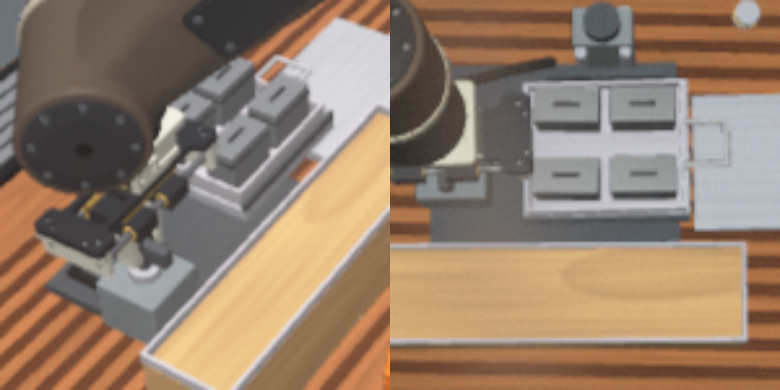

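>>> jog_arm(
  moves=[
    [[0,0,0],0,4],
    [[0,0,0],0,4],
    [[0,0,-3],0,4],
    [[0,0,-4],0,4],
    [[0,0,-4],-10,8.7],
    [[0,0,0],-10,8.7],
    [[0,0,0],-10,8.7],
    [[0,0,0],-10,8.7],
    [[0,0,0],-10,8.7],
    [[0,0,0],-10,8.7],
    [[0,0,0],-10,8.7],
    [[0,0,0],-10,8.7],
  ],
)

```text
time_s: 29.7
tcp_pos: [0.5704, 0.2383, 0.2012]
eef_rot: [180.0, 0.0, -96.2]
contact_force: [0.2, 0.4, 0.0]
gripper_width: 0.0871
gripper_force: 0.0
```

>>> jog_arm(
  moves=[
    [[0,0,0],-9.6,8.7],
    [[0,0,0],0,8.7],
  ],
)

```text
time_s: 29.95
tcp_pos: [0.5705, 0.2383, 0.2013]
eef_rot: [180.0, 0.0, -87.0]
contact_force: [0.1, -0.7, 0.2]
gripper_width: 0.0869
gripper_force: 0.0
```

```bash
python3 - <<'E'
from h import *
s=get_state();print(s["tcp_pos"],s["eef_rot"],s["gripper_width"],s["contact_force"],s["moment"])
print(rows([570.2,237.7,92],-87))
a=capture("top");b=capture("side")
A=lambda u:[(u[0]+.5)/4.4-.5+180,(u[1]+.5)/4.4-.5+150]
B=lambda u:[(u[0]+.5)/3.3-.5+180,(u[1]+.5)/3.3-.5+185]
print("lever",tri(a,A((217,150)),b,B((97,347))),tri(a,A((405,104)),b,B((158,235))))
# cassettes moved?  compare with s5-time side
cv2.imwrite("pics/sb.png",b["pixels"]);n=cv2.resize(b["pixels"][185:365,180:380],None,fx=3.3,fy=3.3,interpolation=cv2.INTER_CUBIC)
o=cv2.imread("pics/s5.png");d=cv2.absdiff(o,n).max(2)>40
print("cas1",d[145:235,258:345].sum(),"cas2",d[95:190,320:395].sum(),"cas3",d[115:210,190:275].sum(),"bar",d[280:350,130:225].sum())
cv2.imwrite("pics/cmp.png",np.hstack([n[60:300,140:420],o[60:300,140:420]]))
E
```

```text
[0.57047326 0.23825913 0.20128834] [ 1.79976275e+02  3.14364591e-03 -8.70335973e+01] 0.08686031709029278 [ 0.07307512 -0.73241158  0.18360012] [ 0.01431424  0.13259836 -0.03321191]
(array([ 0.06,  0.03, 10.93]), np.float64(-0.033597345243208565))
lever (array([656.7, 256.5,  29.5]), np.float64(8.0)) (array([686.5, 137.2,  46. ]), np.float64(3.8))
cas1 304 cas2 237 cas3 4272 bar 0
```

View pics/cmp.png

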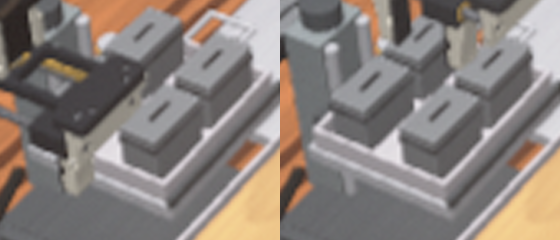

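>>> jog_arm(
  moves=[
    [[0.05,0,3.5],0,8.7],
    [[0,0,3.5],0,8.7],
    [[0,0,3],0,8.7],
    [[0,0,1.3],0,8.7],
    [[0,0,0],0,7.5],
    [[0,0,0],0,6],
    [[0,0,0],0,6],
    [[0,0,0],0,6],
    [[0,0,0],0,6],
  ],
  newtons=40,
)

```text
time_s: 31.18
tcp_pos: [0.5702, 0.2379, 0.0897]
eef_rot: [-180.0, 0.0, -87.0]
contact_force: [-5.4, 1.2, 4.3]
gripper_width: 0.0699
gripper_force: 40.0
```

```bash
cat >> h.py <<'E'
def ram(ref="pics/ram0.png",save=None):
    "deck sinking in mm, by matching the landing-side tray patch in the side picture along the projected vertical"
    b=capture("side");t=get_state()["time_s"];g=cv2.cvtColor(b["pixels"],cv2.COLOR_BGR2GRAY)
    if save: cv2.imwrite(save,b["pixels"]);return
    o=cv2.imread(ref,0);P=np.array([.535,.035,.16]);u0=proj(b,P)
    x,y=np.round(u0).astype(int);w,h=16,14;T=o[y-h:y+h,x-w:x+w];best=[]
    for m in np.arange(-3,76,.5):
        M=np.float32([[1,0,0],[0,1,0]]);M[:,2]=proj(b,P-[0,0,m/1e3])-u0
        W=cv2.warpAffine(g,M,(640,480),flags=cv2.INTER_CUBIC|cv2.WARP_INVERSE_MAP)[y-h:y+h,x-w:x+w]
        best.append((cv2.matchTemplate(W,T,cv2.TM_CCOEFF_NORMED)[0,0],m))
    c,m=max(best);return t,m,round(float(c),3)
E
python3 - <<'E'
from h import *
ram(save="pics/ram0.png");print(ram())
s=get_state();print(s["tcp_pos"],s["eef_rot"],s["gripper_width"],s["gripper_force"],s["contact_force"],s["moment"])
E
```

```text
(31.275, np.float64(0.0), 1.0)
[0.57022265 0.23795349 0.08975481] [-1.79993549e+02  4.77768609e-02 -8.69916159e+01] 0.06952389449758306 40.000911355018616 [-5.41378871  1.55412309  3.49553172] [ 0.46344193  2.3149298  -0.10031692]
```

>>> jog_arm(
  moves=[
    [[0,0,0],-5,6],
    [[0,0,0],-5,6],
    [[0,0,0],-5,6],
    [[0,0,0],0,6],
    [[0,0,0],0,6],
  ],
  newtons=50,
)

```text
time_s: 31.9
tcp_pos: [0.5702, 0.2379, 0.0897]
eef_rot: [-180.0, 0.0, -72.0]
contact_force: [-5.4, 0.9, 3.6]
gripper_width: 0.0697
gripper_force: 50.0
```

```bash
python3 - <<'E'
from h import *
print(ram())
s=get_state();print(s["tcp_pos"],s["eef_rot"],s["gripper_width"],s["contact_force"],s["moment"])
E
```

```text
(31.95, np.float64(0.0), 0.998)
[0.57017736 0.23789861 0.08971731] [-1.79992075e+02  3.07768464e-02 -7.19582247e+01] 0.06970653958024478 [-5.32202422  1.3993922   4.25743065] [0.36357663 2.32849638 0.3032998 ]
```

>>> jog_arm(
  moves=[
    [[0,0,0],-3,6],
    [[0,0,0],0,6],
    [[0,0,0],0,6],
    [[0,0,0],0,6],
    [[0,0,0],0,6],
  ],
)

```text
time_s: 32.58
tcp_pos: [0.5702, 0.2379, 0.0897]
eef_rot: [-180.0, 0.0, -69.0]
contact_force: [-4.9, 1.1, 4.3]
gripper_width: 0.0694
gripper_force: 50.0
```

```bash
python3 - <<'E'
from h import *
print(ram())
E
```

```text
(32.625, np.float64(0.0), 0.998)
```

>>> jog_arm(
  moves=[
    [[0,0,0],-3,6],
    [[0,0,0],0,6],
    [[0,0,0],0,6],
    [[0,0,0],0,6],
    [[0,0,0],0,6],
  ],
)

```text
time_s: 33.25
tcp_pos: [0.5702, 0.2379, 0.0898]
eef_rot: [-180.0, 0.0, -66.0]
contact_force: [-5.5, 1.2, 3.9]
gripper_width: 0.0698
gripper_force: 50.0
```

```bash
python3 -c "
from h import *
print(ram())"
```

```text
(33.3, np.float64(0.0), 0.997)
```

>>> jog_arm(
  moves=[
    [[0,0,0],-3,6],
    [[0,0,0],0,6],
    [[0,0,0],0,6],
    [[0,0,0],0,6],
    [[0,0,0],0,6],
  ],
)

```text
time_s: 33.92
tcp_pos: [0.5702, 0.2379, 0.0897]
eef_rot: [-180.0, 0.0, -63.0]
contact_force: [-6.3, 1.2, 3.8]
gripper_width: 0.0698
gripper_force: 50.0
```

```bash
python3 -c "
from h import *
print(ram())"
```

```text
(33.975, np.float64(0.0), 0.997)
```

>>> jog_arm(
  moves=[
    [[0,0,0],-2.5,6],
    [[0,0,0],0,6],
    [[0,0,0],0,6],
    [[0,0,0],0,6],
    [[0,0,0],0,6],
    [[0,0,0],0,6],
  ],
)

```text
time_s: 34.72
tcp_pos: [0.5702, 0.2379, 0.0897]
eef_rot: [-180.0, 0.0, -60.5]
contact_force: [-6.0, 1.5, 3.9]
gripper_width: 0.0695
gripper_force: 50.0
```

```bash
python3 -c "
from h import *
print(ram())"
```

```text
(34.775, np.float64(5.5), 0.972)
```

>>> jog_arm(
  moves=[
    [[0,0,0],-2.5,6],
    [[0,0,0],0,6],
    [[0,0,0],0,6],
    [[0,0,0],0,6],
    [[0,0,0],0,6],
    [[0,0,0],0,6],
  ],
)

```text
time_s: 35.52
tcp_pos: [0.5702, 0.2379, 0.0897]
eef_rot: [-180.0, 0.0, -58.0]
contact_force: [-6.1, 2.0, 3.9]
gripper_width: 0.0697
gripper_force: 50.0
```

```bash
python3 -c "
from h import *
print(ram())"
```

```text
(35.575, np.float64(15.0), 0.94)
```

>>> jog_arm(
  moves=[
    [[0,0,0],0,6],
    [[0,0,0],0,6],
    [[0,0,0],0,6],
    [[0,0,0],0,6],
    [[0,0,0],0,6],
    [[0,0,0],0,6],
    [[0,0,0],0,6],
    [[0,0,0],0,6],
  ],
)

```text
time_s: 36.58
tcp_pos: [0.5702, 0.2379, 0.0897]
eef_rot: [-180.0, 0.0, -58.0]
contact_force: [-5.8, 1.4, 3.8]
gripper_width: 0.0696
gripper_force: 50.0
```

```bash
python3 -c "
from h import *
print(ram())"
```

```text
(36.625, np.float64(29.0), 0.936)
```

>>> jog_arm(
  moves=[
    [[0,0,0],0,6],
    [[0,0,0],0,6],
    [[0,0,0],0,6],
    [[0,0,0],0,6],
    [[0,0,0],0,6],
    [[0,0,0],0,6],
    [[0,0,0],0,6],
    [[0,0,0],0,6],
    [[0,0,0],0,6],
    [[0,0,0],0,6],
    [[0,0,0],0,6],
    [[0,0,0],0,6],
  ],
)

```text
time_s: 38.12
tcp_pos: [0.5702, 0.2379, 0.0898]
eef_rot: [-180.0, 0.0, -58.0]
contact_force: [-5.4, 1.7, 3.7]
gripper_width: 0.0694
gripper_force: 50.0
```

```bash
python3 -c "
from h import *
print(ram())"
```

```text
(38.175, np.float64(50.5), 0.866)
```

>>> jog_arm(
  moves=[
    [[0,0,0],0,6],
    [[0,0,0],0,6],
    [[0,0,0],0,6],
    [[0,0,0],0,6],
    [[0,0,0],0,6],
    [[0,0,0],0,6],
    [[0,0,0],0,6],
    [[0,0,0],0,6],
    [[0,0,0],0,6],
    [[0,0,0],0,6],
    [[0,0,0],0,6],
    [[0,0,0],0,6],
  ],
)

```text
time_s: 39.67
tcp_pos: [0.5702, 0.2379, 0.0897]
eef_rot: [-180.0, 0.0, -58.0]
contact_force: [-5.2, 1.2, 3.9]
gripper_width: 0.0697
gripper_force: 50.0
```

```bash
python3 -c "
from h import *
print(ram())"
```

```text
(39.725, np.float64(67.5), 0.832)
```

>>> jog_arm(
  moves=[
    [[0,0,0],0,6],
    [[0,0,0],0,6],
    [[0,0,0],0,6],
    [[0,0,0],0,6],
    [[0,0,0],0,6],
    [[0,0,0],0,6],
    [[0,0,0],0,6],
    [[0,0,0],0,6],
    [[0,0,0],0,6],
    [[0,0,0],0,6],
    [[0,0,0],0,6],
    [[0,0,0],0,6],
  ],
)

```text
time_s: 41.22
tcp_pos: [0.5702, 0.2379, 0.0898]
eef_rot: [-180.0, 0.0, -58.0]
contact_force: [-5.4, 0.6, 3.9]
gripper_width: 0.0697
gripper_force: 50.0
```

```bash
python3 -c "
from h import *
print(ram())"
```

```text
(41.275, np.float64(67.5), 0.832)
```

>>> jog_arm(
  moves=[
    [[0,0,0],8,6],
    [[0,0,0],8,6],
    [[0,0,0],8,6],
    [[0,0,0],5,6],
    [[0,0,0],1,6],
    [[0,0,0],1,6],
    [[0,0,0],0,6],
    [[0,0,0],0,6],
  ],
)

```text
time_s: 42.28
tcp_pos: [0.5702, 0.2378, 0.0898]
eef_rot: [-180.0, -0.0, -88.8]
contact_force: [-5.2, 0.3, 3.1]
gripper_width: 0.0696
gripper_force: 50.0
```

```bash
python3 - <<'E'
from h import *
print(ram())
s=get_state();print(s["eef_rot"],s["gripper_width"],s["contact_force"],s["moment"])
E
```

```text
(42.325, np.float64(67.5), 0.832)
[-1.79989201e+02 -2.35726132e-02 -8.87557319e+01] 0.07006091765568748 [-5.62394061  0.85820978  3.25735673] [0.26278918 2.31016853 2.05704177]
```

>>> jog_arm(
  moves=[
    [[0,0,0],-1.2,6],
    [[0,0,0],0,8.7],
    [[0,0,0],0,8.7],
    [[0,0,0],0,8.7],
    [[0,0,-4],0,8.7],
    [[0,0,-5],0,6],
    [[0,0,-2.5],8,6],
    [[0,0,0],0,6],
  ],
  newtons=40,
)

```text
time_s: 43.32
tcp_pos: [0.5719, 0.2383, 0.2063]
eef_rot: [-179.8, 0.2, -95.8]
contact_force: [0.5, 1.1, -1.2]
gripper_width: 0.0633
gripper_force: 0.0
```

```bash
python3 - <<'E'
from h import *
s=get_state();print(s["tcp_pos"],s["eef_rot"],s["gripper_width"],s["contact_force"],s["moment"],s["joints"])
print(rows([362,-300,190],-96))
p=capture("wrist");print("bar yaw check",[(np.round(r["pixel"]),round(r["confidence"],2)) for r in regions_of(p,"valve_grip")])
E
```

```text
[0.57190805 0.23826352 0.20626593] [-1.79786430e+02  1.77759659e-01 -9.58447732e+01] 0.06325017148903725 [ 0.47781631  1.06166588 -1.2014367 ] [ 0.00978306  0.10540174 -0.01107755] [ 4.06718610e+01  1.59819070e+01 -8.61355473e+00  3.59736716e-02
 -6.51285982e+01 -4.65320169e+01]
(array([55.69, 15.41,  1.4 ]), np.float64(0.1552267578014721))
bar yaw check [(array([315., 238.]), 0.72)]
```

>>> jog_arm(
  moves=[
    [[5.06,1.4,0.1],0,4],
    [[5.06,1.4,0.1],0,4],
    [[5.06,1.4,0.1],0,4],
    [[5.06,1.4,0.1],0,4],
    [[5.06,1.4,0.1],0,4],
    [[5.06,1.4,0.1],0,4],
    [[5.06,1.4,0.1],0,4],
    [[5.06,1.4,0.1],0,4],
    [[5.06,1.4,0.1],0,4],
    [[5.06,1.4,0.1],0,4],
    [[5.06,1.4,0.1],0,4],
    [[0,0,0],0,4],
  ],
)

```text
time_s: 44.92
tcp_pos: [0.3592, -0.3029, 0.191]
eef_rot: [179.8, 0.0, -96.0]
contact_force: [0.2, 0.8, -0.2]
gripper_width: 0.0403
gripper_force: 0.0
```

```bash
python3 - <<'E'
from h import *
s=get_state();p=capture("wrist");print(s["tcp_pos"],s["eef_rot"]);cv2.imwrite("pics/w4.png",p["pixels"])
for t in("hook_grip","cradle_seat"):
  for r in regions_of(p,t):
    ys,xs=np.nonzero(r["pixels"]);print(t,np.round(r["pixel"]),round(r["confidence"],2),r["pixels"].sum(),xs.min(),xs.max(),ys.min(),ys.max())
    if r["confidence"]>.4:
      W=np.array([wz(p,s,(a+.01,b),.078)[:2] for a,b in zip(xs[::5],ys[::5])]);bx=cv2.minAreaRect(W.astype(np.float32));print(np.round(bx[0]),np.round(bx[1]),bx[2])
E
```

```text
[ 0.35915439 -0.30285153  0.19101654] [ 1.79824843e+02  3.19281007e-02 -9.60014135e+01]
hook_grip [310. 230.] 0.8 3970 299 326 158 328
[ 363. -293.] [139.  20.] 83.56961822509766
hook_grip [159.  14.] 0.41 4523 99 243 0 44
[ 457. -485.] [ 38. 124.] 74.79935455322266
cradle_seat [325. 202.] 0.6 5399 279 347 144 287
[ 360. -317.] [111.  49.] 83.67547607421875
```

View pics/w4.png

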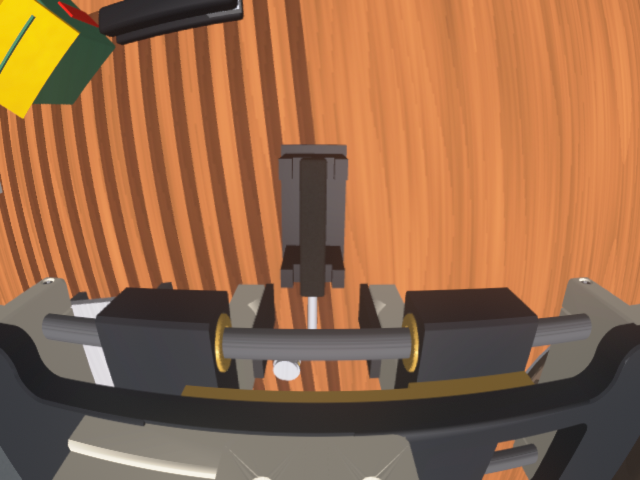

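```bash
python3 - <<'E'
from h import *
s=get_state();p=capture("wrist")
for z in (.078,):
  a,b=wz(p,s,(313.5,160),z),wz(p,s,(312,296),z);c=(a+b)/2;d=b-a;print(a,b,c,np.linalg.norm(d),np.degrees(np.arctan2(d[1],d[0])))
print("saddles",wz(p,s,(313,167),.072),wz(p,s,(313,268),.072))
print("cradle center:",wz(p,s,(313,168),.069),wz(p,s,(313,262),.069))
print(rows(np.r_[c[:2],50],-96))
E
```

```text
[ 357.5 -357.7   78. ] [ 369.8 -250.7   78. ] [ 363.65 -304.2    78.  ] 107.70464242547766 83.44244604022178
saddles [ 358.5 -352.    72. ] [ 366.7 -272.4   72. ]
cradle center: [ 358.7 -351.    69. ] [ 366.3 -276.4   69. ]
(array([ 0.4 , -0.28, 14.2 ]), np.float64(0.28371470401333454))
```

>>> jog_arm(
  moves=[
    [[0.1,-0.28,4],0.3,4],
    [[0,0,4],0,4],
    [[0,0,4],0,4],
    [[0,0,1.5],0,4],
    [[0,0,0.6],0,4],
    [[0,0,0],0,3],
    [[0,0,0],0,1],
    [[0,0,0],0,1],
    [[0,0,0],0,1],
    [[0,0,0],0,1],
    [[0,0,0],0,1],
  ],
  newtons=40,
)

```text
time_s: 46.5
tcp_pos: [0.3646, -0.3019, 0.0523]
eef_rot: [-179.9, -0.0, -96.1]
contact_force: [0.4, 4.1, 7.3]
gripper_width: 0.0196
gripper_force: 40.0
```

```bash
python3 - <<'E'
from h import *
s=get_state();print(s["tcp_pos"],s["eef_rot"],s["gripper_width"],s["gripper_force"],s["contact_force"],s["moment"])
E
```

```text
[ 0.36455441 -0.30194787  0.05233004] [-1.79925185e+02 -5.34095446e-03 -9.60769796e+01] 0.019635363151711226 40.00112235546112 [0.41461573 4.05140603 7.32564972] [ 1.50821221  0.28590407 -0.01883752]
```

>>> jog_arm(
  moves=[
    [[0,0,-1],0,1],
    [[0,0,-3],0,1],
    [[0,0,-5],0,1],
    [[0,0,-4],0,1],
    [[0,0,0],0,1],
  ],
  newtons=58,
)

```text
time_s: 47.12
tcp_pos: [0.3659, -0.3029, 0.1854]
eef_rot: [-179.6, -0.1, -96.1]
contact_force: [1.0, -0.2, -1.2]
gripper_width: 0.0196
gripper_force: 58.0
```

```bash
python3 - <<'E'
from h import *
s=get_state();print(s["tcp_pos"],s["eef_rot"],s["gripper_width"],s["contact_force"],s["moment"])
t=capture("top");cv2.imwrite("pics/t5.png",t["pixels"])
for n in("tray","tray_loop"):
  for r in regions_of(t,n):
    m=r["pixels"];ys,xs=np.nonzero(m);print(n,np.round(r["pixel"],1),round(r["confidence"],2),m.sum(),xs.min(),xs.max(),ys.min(),ys.max())
# row/col profile around expected loop
print(np.round(proj(t,[.58,-.025,.07]),1),[np.round(proj(t,q),1).tolist() for q in([.602,-.047,.07],[.56,-.047,.07])])
x0,y0=np.round(proj(t,[.58,-.025,.07])).astype(int)
print(t["pixels"][y0-14:y0+15,x0-14:x0+17].mean(2).astype(int).tolist())
E
```

```text
[ 0.3659215  -0.30286636  0.18538987] [-1.79604816e+02 -1.12872583e-01 -9.60620065e+01] 0.019599799469191496 [ 0.9516399  -0.22344785 -1.16561275] [ 0.09968051  0.14684755 -0.00490745]
tray [296.2 213.3] 0.94 1327 264 338 186 235
tray [503.5 241.7] 0.72 249 496 511 232 249
tray [293.1 237. ] 0.59 430 264 324 182 239
tray_loop [504.3 239.4] 0.26 281 496 511 231 249
[329.9 210.7] [[338.1, 203.0], [337.9, 218.1]]
[[146, 145, 148, 149, 186, 197, 191, 183, 113, 68, 167, 185, 189, 185, 188, 187, 188, 186, 189, 188, 187, 187, 184, 187, 187, 184, 185, 185, 186, 184, 184], [149, 149, 150, 151, 182, 199, 194, 183, 119, 68, 152, 181, 187, 184, 186, 186, 186, 182, 187, 185, 186, 184, 186, 185, 184, 183, 185, 184, 186, 185, 184], [150, 149, 148, 136, 178, 185, 187, 183, 117, 70, 146, 178, 181, 182, 183, 183, 185, 183, 183, 184, 185, 184, 181, 185, 185, 184, 183, 186, 183, 185, 186], [152, 150, 151, 125, 179, 179, 171, 166, 110, 72, 134, 163, 156, 155, 158, 164, 165, 168, 168, 169, 171, 174, 176, 183, 186, 188, 187, 187, 186, 187, 188], [139, 136, 139, 125, 180, 167, 174, 175, 160, 156, 169, 175, 
[... 3147 characters left out ...]
, 185, 185, 187, 185, 187, 187, 189, 184, 187, 187, 187, 187, 187, 190], [151, 149, 151, 133, 180, 198, 197, 189, 158, 121, 121, 175, 186, 186, 187, 187, 186, 184, 186, 187, 187, 188, 188, 187, 188, 186, 187, 186, 185, 187, 186], [151, 152, 151, 121, 175, 196, 198, 189, 157, 121, 121, 176, 189, 185, 187, 185, 187, 188, 187, 189, 188, 188, 187, 189, 189, 187, 188, 188, 189, 186, 186], [154, 154, 153, 114, 174, 180, 194, 191, 155, 118, 120, 175, 187, 185, 190, 186, 189, 185, 186, 185, 186, 188, 188, 184, 185, 188, 188, 187, 186, 185, 187], [154, 153, 153, 113, 172, 175, 193, 193, 165, 125, 119, 172, 183, 185, 185, 185, 184, 184, 184, 185, 186, 187, 183, 184, 185, 185, 185, 183, 183, 182, 183]]
```

```bash
python3 - <<'E'
from h import *
t=capture("top");print(at_z(t,[329.5,209.4],.07),at_z(t,[337.2,201.3],.07),at_z(t,[338.2,217.3],.07))
print(rows([586,-117.5,130],-88.2))
E
```

```text
[ 0.58371475 -0.02391678  0.07      ] [ 0.60659382 -0.04462597  0.07      ] [ 0.5622957  -0.04785253  0.07      ]
(array([-20.67, -20.2 ,   5.04]), np.float64(-7.898244992737432))
```

>>> jog_arm(
  moves=[
    [[-3.45,-3.37,0],0,1],
    [[-3.45,-3.37,0],0,1],
    [[-3.45,-3.37,0],0,1],
    [[-3.45,-3.37,0],0,1],
    [[-3.45,-3.37,0],0,1],
    [[-3.42,-3.35,0],0,1],
    [[0,0,2],-4,1],
    [[0,0,2],-3.9,1],
    [[0,0,1],0,1],
    [[0,0,0],0,1],
  ],
)

```text
time_s: 48.58
tcp_pos: [0.586, -0.118, 0.1302]
eef_rot: [179.8, -0.0, -88.3]
contact_force: [-0.4, -0.4, -0.6]
gripper_width: 0.0196
gripper_force: 58.0
```

```bash
python3 - <<'E'
from h import *
s=get_state();print(s["tcp_pos"],s["eef_rot"],s["gripper_width"],s["contact_force"],s["moment"])
print(rows([586,-117.5,81],-88.2))
p=capture("wrist");cv2.imwrite("pics/w5.png",p["pixels"])
# where does hook pin show in side/top cams
ps=s["tcp_pos"]
b=capture("side");t=capture("top");cv2.imwrite("pics/s7.png",b["pixels"]);cv2.imwrite("pics/t7.png",t["pixels"])
for q in(b,t):print([(np.round(r["pixel"]),round(r["confidence"],2),int(r["pixels"].sum())) for r in regions_of(q,"hook")])
pin=[.583,-.0245]
print(proj(b,pin+[.105]),proj(b,pin+[.147]))
g=b["pixels"].mean(2).astype(int);u=np.round(proj(b,pin+[.105])).astype(int);print(u);print(g[u[1]-18:u[1]+9,u[0]-10:u[0]+11])
E
```

```text
[ 0.58604202 -0.11797818  0.13022307] [ 1.79836432e+02 -1.49887991e-02 -8.82706037e+01] 0.019581144951350847 [-0.35299853 -0.44216841 -0.58559228] [ 0.01510938  0.03235276 -0.00512544]
(array([-0.05, -0.01,  4.92]), np.float64(-0.07060371607778393))
[(array([295., 200.]), 0.54, 186), (array([260., 268.]), 0.5, 435)]
[(array([231., 211.]), 0.73, 165), (array([348., 200.]), 0.42, 130)]
[287.79554536 221.94954149] [287.06430408 210.73961895]
[288 222]
[[101 121 135 141 143 145 130 104  92  92  89 104 126 142 158 185 204 189
  141  84  60]
 [123 136 142 145 140 122 102  94  91  89 104 131 144 159 192 207 188 161
  143  99  67]
 [137 141 145 134 117  96  93  92  95 117 134 145 158 192 207 187 160 179
  193 181 175]
 [141 144 134 110  94  90  91  94 119 141 146 160 193 207 185 172 183 207
  213 214 214]
 [144 134 108  91  91  92 104 123 141 146 169 195 208 184 172 191 210 213
  213 214 215]
 [134 109  92  91  93 103 128 143 146 174 204 208 183 170 193 209 212 215
  216 216 215]
 [109  92  91  93 105 128 143 146 134 186 211 184 169 192 210 213 214 215
  216 215 214]
 [ 93  92  93  99 126 14
[... 1056 characters left out ...]
3 214 216 216 217 216 217 212 215 216 216 217 219 219 218 218
  218 220 219]
 [215 214 215 215 216 217 216 217 217 214 218 209 200 213 219 218 218 219
  219 219 218]
 [215 215 215 216 217 216 217 217 216 198 202 211 212 218 216 217 218 219
  218 218 219]
 [212 216 216 217 218 217 215 216 198 179 186 186 191 208 218 226 219 208
  216 220 219]
 [190 211 217 216 217 216 215 198 181 198 207 198 197 196 193 210 213 217
  219 218 218]
 [141 199 217 217 214 214 199 181 197 215 219 218 218 210 200 191 180 202
  211 219 224]
 [101 173 211 215 215 202 184 198 216 218 219 218 218 217 218 210 197 205
  196 189 203]
 [ 87 155 201 215 203 171 193 215 218 217 217 218 219 219 218 218 219 219
  209 189 202]]
```

>>> jog_arm(
  moves=[
    [[0,0,2],0,1],
    [[0,0,1],0,1],
    [[0,0,1],0,1],
    [[0,0,0.9],0,1],
    [[0,0,0],0,1],
  ],
)

```text
time_s: 49.45
tcp_pos: [0.5864, -0.1178, 0.0818]
eef_rot: [179.9, -0.0, -88.2]
contact_force: [0.1, -0.5, -0.8]
gripper_width: 0.0195
gripper_force: 58.0
```

```bash
python3 - <<'E'
from h import *
s=get_state();print(s["tcp_pos"],s["eef_rot"],s["gripper_width"],s["contact_force"],s["moment"])
b=capture("side");cv2.imwrite("pics/s8.png",b["pixels"])
g=b["pixels"].mean(2).astype(int)
for q in([.583,-.0245,.056],[.583,-.0467,.07],[.605,-.0455,.07],[.561,-.048,.07]):print(np.round(proj(b,q),1))
u=np.round(proj(b,[.583,-.0245,.056])).astype(int);print(u);print(g[u[1]-18:u[1]+8,u[0]-16:u[0]+20])
E
```

```text
[ 0.58643501 -0.11779868  0.0818359 ] [ 1.79923045e+02 -3.75685801e-03 -8.81801708e+01] 0.019465204948945575 [ 0.12887857 -0.52834133 -0.82203569] [ 0.01271651  0.07502676 -0.00543341]
[288.6 234.5]
[292.7 226.9]
[286.5 224.5]
[299.  229.2]
[289 235]
[[ 90 103 124 142 146 144 144 131 108 120 174 207 214 214 215 215 215 216
  215 215 213 201 207 188 127  73  59  58 122 185 215 216 217 219 219 218]
 [103 129 143 144 144 143 132 110 120 174 206 214 214 215 215 216 215 216
  216 213 213 210 186 174 152 102  64 122 186 213 216 217 218 218 218 217]
 [127 143 145 144 142 128 106 120 174 207 214 215 214 216 216 215 215 217
  214 213 211 188 176 197 204 185 177 195 215 217 219 219 220 218 218 217]
 [143 144 143 142 127 101 119 175 206 214 214 215 216 215 216 215 216 212
  214 212 188 175 197 217 218 219 219 219 218 219 219 219 219 218 217 217]
 [144 141 136 120  99 120 174 207 216 215 215 216 216 217 216 217 213 213
  211 188 175 198 216 218 218 219 219 218 217 220 219 219 218 219 218 218]
 [141 137 114  94 119 175 207 215 214 214 217 216 217 216 217 216 214 212
  188 175 199 217 219 218 219 
[... 2325 characters left out ...]
 159 159 157 148 115  94 128
  153 158 158 159 158 141 113  99 116 197 219 220 218 217 215 217 217 219]
 [ 94  96  94  93  94  96 134 192 181 163 159 158 159 148 114  94 128 153
  159 158 158 158 141 111  98  88 121 200 219 219 217 216 216 217 220 220]
 [ 96  94  94  94  94 127 169 177 167 159 157 158 148 115  95 128 152 158
  159 158 158 144 115  99  89  87 137 207 219 217 216 215 217 219 220 220]
 [ 93  94  94  94 127 168 178 165 158 157 158 148 113  94 128 153 159 159
  158 158 145 116 100  90  88  95 135 200 220 221 218 219 220 220 220 224]
 [ 95  95  94 125 168 177 166 159 159 158 157 151 135 137 153 158 159 158
  159 145 117 101  89  88  96  96 123 168 193 214 223 224 222 220 222 221]]
```

>>> jog_arm(
  moves=[
    [[0.5,0,0],0,1],
    [[0.5,0,0],0,1],
    [[0.5,0,0],0,1],
    [[0.5,0,0],0,1],
    [[0.7,0,0],0,1],
    [[0.7,0,0],0,1],
    [[0.7,0,0],0,1],
    [[0.7,0,0],0,1],
    [[0.7,0,0],0,1],
    [[0.7,0,0],0,1],
    [[0.7,0,0],0,1],
    [[0,0,0],0,1],
  ],
)

```text
time_s: 51.0
tcp_pos: [0.589, -0.187, 0.0825]
eef_rot: [180.0, 0.0, -88.2]
contact_force: [-0.4, 2.3, -2.0]
gripper_width: 0.0198
gripper_force: 58.0
```

```bash
python3 - <<'E'
from h import *
s=get_state();print(s["tcp_pos"],s["eef_rot"],s["gripper_width"],s["contact_force"],s["moment"])
b=capture("side");t=capture("top");cv2.imwrite("pics/s9.png",b["pixels"])
for q,n in((b,"side"),(t,"top")):
  for c in("tray","cassette1_mid"):
    for r in regions_of(q,c): print(n,c,np.round(r["pixel"]),round(r["confidence"],2),int(r["pixels"].sum()),np.round(at_z(q,r["pixel"],.09)*1e3))
E
```

```text
[ 0.58897974 -0.18702298  0.08250677] [ 1.79992441e+02  1.04401154e-02 -8.82065846e+01] 0.01976777719285297 [-0.40858837  2.31058    -2.01875804] [ 0.76383871  0.19637987 -0.0018242 ]
side cassette1_mid [284. 224.] 0.57 333 [599. -26.  90.]
side cassette1_mid [203. 359.] 0.42 163 [475. 461.  90.]
side cassette1_mid [236. 283.] 0.25 253 [565. 235.  90.]
top tray [287. 206.] 0.88 147 [586.  90.  90.]
top tray [265. 212.] 0.7 5542 [570. 149.  90.]
top cassette1_mid [270. 213.] 0.24 1177 [567. 136.  90.]
```

>>> jog_arm(
  moves=[
    [[0.7,0,0],0,1],
    [[0.7,0,0],0,1],
    [[0.7,0,0],0,1],
    [[0.7,0,0],0,1],
    [[0.7,0,0],0,1],
    [[0.7,0,0],0,1],
    [[0.7,0,0],0,1],
    [[0.7,0,0],0,1],
    [[0.7,0,0],0,1],
    [[0.7,0,0],0,1],
    [[0.7,0,0],0,1],
    [[0,0,0],0,1],
  ],
)

```text
time_s: 52.8
tcp_pos: [0.5919, -0.2645, 0.083]
eef_rot: [-180.0, -0.0, -88.2]
contact_force: [1.1, 1.3, -1.9]
gripper_width: 0.0191
gripper_force: 58.0
```

```bash
python3 - <<'E'
from h import *
s=get_state();print(s["tcp_pos"],s["eef_rot"],s["gripper_width"],s["contact_force"],s["moment"])
b=capture("side");cv2.imwrite("pics/s10.png",b["pixels"])
for c in("tray","cassette1_mid"):
    for r in regions_of(b,c): print(c,np.round(r["pixel"]),round(r["confidence"],2),int(r["pixels"].sum()),np.round(at_z(b,r["pixel"],.085)*1e3))
E
```

```text
[ 0.59187449 -0.26447836  0.08296106] [-1.79950641e+02 -3.17640472e-02 -8.81973170e+01] 0.019147453927689687 [ 1.10178441  1.3190349  -1.93806396] [ 0.57477701 -0.12428729 -0.04901054]
tray [284. 244.] 0.74 389 [551.  40.  85.]
tray [312. 218.] 0.23 343 [547. -96.  85.]
cassette1_mid [294. 209.] 0.85 337 [ 617. -104.   85.]
```

```bash
cat >> h.py <<'E'
def tray(guess):
    "world positions now of four cassettes/tray corner, tracked from pics/s8 (before the pull) in the side view"
    b=capture("side");g=b["pixels"];o=cv2.imread("pics/s8.png")
    for n,P in dict(c_mp=(.541,.111,.102),c_pp=(.611,.113,.102),c_mm=(.543,.035,.102),corner=(.511,.152,.07)).items():
        P=np.array(P);x,y=np.round(proj(b,P)).astype(int);q=np.round(proj(b,P+guess)).astype(int);k=9;m=16
        # magnification change between the two places
        z=lambda X:(np.linalg.inv(b["world_from_camera"])@np.r_[X,1])[2]
        f=z(P)/z(P+guess);T=cv2.getRectSubPix(o,(int(2*k/1),int(2*k/1)),tuple(map(float,proj(b,P))));T=cv2.resize(T,None,fx=f,fy=f,interpolation=cv2.INTER_AREA)
        r=cv2.matchTemplate(g[q[1]-m-k:q[1]+m+k,q[0]-m-k:q[0]+m+k],T,cv2.TM_CCOEFF_NORMED)
        _,c,_,l=cv2.minMaxLoc(r)
        def sub(a,i): 
            return i if i in(0,len(a)-1) else i+.5*(a[i-1]-a[i+1])/(a[i-1]-2*a[i]+a[i+1])
        lx,ly=sub(r[l[1]],l[0]),sub(r[:,l[0]],l[1])
        px=[q[0]-m-k+lx+(T.shape[1]-1)/2,q[1]-m-k+ly+(T.shape[0]-1)/2]
        X=at_z(b,px,P[2]-.002)*1e3;print(n,np.round(X,1),"moved",np.round(X-P*1e3,1)[:2],round(c,2))
E
python3 -c "
from h import *
tray(np.array([.004,-.132,-.002]))"
```

```text
c_mp [548.3 -21.1 100. ] moved [   7.3 -132.1] 0.9
c_pp [617.7 -20.4 100. ] moved [   6.7 -133.4] 0.72
c_mm [548.1 -95.9 100. ] moved [   5.1 -130.9] 0.91
corner [516.3  18.4  68. ] moved [   5.3 -133.6] 0.69
```

>>> jog_arm(
  moves=[
    [[0.7,0,0],0,1],
    [[0.7,0,0],0,1],
    [[0.7,0,0],0,1],
    [[0.7,0,0],0,1],
    [[0.7,0,0],0,1],
    [[0.7,0,0],0,1],
    [[0.7,0,0],0,1],
    [[0.7,0,0],0,1],
    [[0.7,0,0],0,1],
    [[0.6,0,0],0,1],
    [[0.3,0,0],0,1],
    [[0,0,0],0,1],
  ],
)

```text
time_s: 54.5
tcp_pos: [0.5939, -0.3362, 0.0828]
eef_rot: [-180.0, -0.0, -88.2]
contact_force: [-0.9, 4.5, 1.7]
gripper_width: 0.0193
gripper_force: 58.0
```

```bash
python3 - <<'E'
from h import *
s=get_state();print(s["tcp_pos"],s["eef_rot"],s["gripper_width"],s["contact_force"])
tray(np.array([.006,-.204,-.002]))
E
```

```text
[ 0.59386101 -0.3361809   0.08279594] [-1.79987308e+02 -1.23730713e-02 -8.81917122e+01] 0.019287892101961798 [-0.85716803  4.45100297  1.70989889]
c_mp [548.  -89.6 100. ] moved [   7.  -200.6] 0.86
c_pp [617.6 -90.5 100. ] moved [   6.6 -203.5] 0.72
c_mm [ 547.9 -158.9  100. ] moved [   4.9 -193.9] 0.71
corner [516.8 -48.1  68. ] moved [   5.8 -200.1] 0.68
```

>>> jog_arm(
  moves=[
    [[-0.5,0,0],0,1],
    [[-0.4,0,0],0,1],
    [[0,0,-2],0,1],
    [[0,0,-4],0,1],
    [[0,0,-4],4,1],
    [[0,0,0],3.9,1],
    [[0,0,0],0,1],
  ],
)

```text
time_s: 55.42
tcp_pos: [0.5935, -0.3266, 0.183]
eef_rot: [-180.0, -0.0, -96.0]
contact_force: [0.6, 0.1, -0.8]
gripper_width: 0.0198
gripper_force: 58.0
```

```bash
python3 - <<'E'
from h import *
s=get_state();print(s["tcp_pos"],s["eef_rot"],s["gripper_width"],s["contact_force"])
print(rows([364.6,-301.9,150],-96.1))
tray(np.array([.006,-.204,-.002]))
E
```

```text
[ 0.59347822 -0.32661882  0.18295213] [-1.79958546e+02 -1.23242461e-02 -9.60470423e+01] 0.019825570050440944 [ 0.55812365  0.14939942 -0.76455366]
(array([-0.05, 23.02,  3.28]), np.float64(0.05295766761994969))
c_mp [548.  -89.6 100. ] moved [   7.  -200.6] 0.86
c_pp [617.6 -90.5 100. ] moved [   6.6 -203.5] 0.72
c_mm [ 547.6 -158.5  100. ] moved [   4.6 -193.5] 0.7
corner [516.8 -48.1  68. ] moved [   5.8 -200.1] 0.67
```

Move above the cradle, then check the tray from the top and the hook before lowering.

>>> jog_arm(
  moves=[
    [[0,4.6,0],0,1],
    [[0,4.6,0],0,1],
    [[0,4.6,0],0,1],
    [[0,4.6,0],0,1],
    [[0,4.6,0],0,1],
    [[0,0,3],0,1],
    [[0,0,0],0,1],
  ],
)

```text
time_s: 56.35
tcp_pos: [0.3629, -0.3018, 0.151]
eef_rot: [179.8, 0.1, -96.0]
contact_force: [-0.2, -0.1, -0.7]
gripper_width: 0.0197
gripper_force: 58.0
```

```bash
python3 - <<'E'
from h import *
s=get_state();print(s["tcp_pos"],s["eef_rot"]);print(rows([364.6,-301.9,52.5],-96.1))
t=capture("top");cv2.imwrite("pics/t9.png",t["pixels"])
for c in("tray",):
  for r in regions_of(t,c):
    ys,xs=np.nonzero(r["pixels"]);print(c,np.round(r["pixel"],1),round(r["confidence"],2),r["pixels"].sum(),xs.min(),xs.max(),ys.min(),ys.max())
    W=np.array([at_z(t,(a,d),.068)[:2]*1e3 for a,d in zip(xs,ys)],np.float32);bx=cv2.minAreaRect(W);print(np.round(bx[0],1),np.round(bx[1],1),round(bx[2],1))
p=t
for r in regions_of(t,"cassette1_mid"):
  print("cas",round(r["confidence"],2),np.round(at_z(t,r["pixel"],.1)[:2]*1e3))
p=capture("wrist");cv2.imwrite("pics/w6.png",p["pixels"])
for n in("hook_grip","cradle_seat"):
  for r in regions_of(p,n): print(n,np.round(r["pixel"]),round(r["confidence"],2),r["pixels"].sum())
E
```

```text
[ 0.36293271 -0.30176195  0.15101118] [ 1.79781630e+02  5.42804993e-02 -9.60322780e+01]
(array([ 0.01, -0.2 ,  9.85]), np.float64(0.06772195555558369))
tray [368.  206.3] 0.59 1116 338 413 184 233
[ 590.5 -149.9] [134. 205.] 2.7
tray [129.3 265.3] 0.44 999 109 147 245 279
[431. 515.] [ 91.5 100.4] 1.0
tray [385.9 215.6] 0.21 221 371 395 213 224
[ 561.6 -170.1] [30.4 65.5] 1.0
cas 0.86 [ 622. -163.]
cas 0.47 [583.  94.]
hook_grip [314. 264.] 0.55 8955
```

>>> jog_arm(
  moves=[
    [[0,-0.15,4],0,1],
    [[0,0,3],0,1],
    [[0,0,1.5],0,1],
    [[0,0,0.8],0,1],
    [[0,0,0.4],0,1],
    [[0,0,0],0,1],
  ],
)

```text
time_s: 57.4
tcp_pos: [0.3666, -0.3026, 0.0559]
eef_rot: [-180.0, -0.0, -96.1]
contact_force: [-0.3, -0.8, -0.9]
gripper_width: 0.0195
gripper_force: 58.0
```

```bash
python3 - <<'E'
from h import *
s=get_state();print(s["tcp_pos"],s["eef_rot"],s["gripper_width"],s["contact_force"],s["moment"])
E
```

```text
[ 0.36662397 -0.30258369  0.05587296] [-1.79974465e+02 -9.05802285e-03 -9.60635510e+01] 0.019499383999948883 [-0.3422181  -0.78502037 -0.93892985] [0.00704456 0.01666947 0.00476884]
```

>>> jog_arm(
  moves=[
    [[0,0.2,0.2],0,1],
    [[0,0,0.15],0,1],
    [[0,0,0],0,1],
  ],
)

```text
time_s: 57.78
tcp_pos: [0.3643, -0.3023, 0.0523]
eef_rot: [-180.0, -0.0, -96.1]
contact_force: [-1.8, 1.2, 1.4]
gripper_width: 0.0191
gripper_force: 58.0
```

>>> jog_arm(
  moves=[
    [[0,0,0],0,2.6],
    [[0,0,0],0,3.6],
    [[0,0,0],0,4],
    [[0,0,-2],0,4],
    [[0,0,-5],0,4],
    [[0,0,-5],0,4],
    [[0,0,-2],0,4],
    [[0,0,0],0,4],
  ],
)

```text
time_s: 58.78
tcp_pos: [0.3652, -0.3026, 0.1937]
eef_rot: [-179.8, -0.0, -96.1]
contact_force: [0.4, -0.5, -0.5]
gripper_width: 0.0399
gripper_force: 0.0
```

```bash
python3 - <<'E'
from h import *
s=get_state();print(s["tcp_pos"],s["gripper_width"])
t=capture("top");p=capture("wrist")
cv2.imwrite("pics/t10.png",t["pixels"])
a=cv2.imread("pics/top0.png");d=cv2.absdiff(a,t["pixels"]).max(2)
for n,(x0,x1,y0,y1) in dict(hook=(390,460,275,310),mug=(105,155,240,285),calc=(125,180,160,222),money=(478,542,178,235),stapler=(494,515,228,282),c1=(338,356,146,164),c2=(158,175,225,242),c3=(363,380,268,284),valve=(218,250,190,230),brown=(165,275,295,365)).items():
    print(n,(d[y0:y1,x0:x1]>50).sum(),end="; ")
x,c=None,None
A,B=cv2.cvtColor(a,6).astype(np.float32),cv2.cvtColor(t["pixels"],6).astype(np.float32)
print("hook shift px",cv2.phaseCorrelate(A[278:308,395:458].copy(),B[278:308,395:458].copy()))
for r in regions_of(p,"hook_grip"):
    if r["confidence"]<.5: continue
    ys,xs=np.nonzero(r["pixels"]);print(np.round(r["pixel"]),round(r["confidence"],2),r["pixels"].sum(),xs.min(),xs.max(),ys.min(),ys.max())
g=t["pixels"].mean(2).astype(int);print("tray col 372 rows",g[180:242,372].tolist());print("col 356",g[180:242,356].tolist()); print("row 209",g[209,318:422].tolist())
E
```

```text
[ 0.36524141 -0.302614    0.19374809] 0.039904726455104816
hook 965; mug 0; calc 0; money 0; stapler 177; c1 0; c2 0; c3 168; valve 0; brown 0; hook shift px ((0.3678706501793698, -0.5177668464687706), 0.3864087310930093)
[314. 228.] 0.65 3911 303 330 156 328
tray col 372 rows [77, 104, 120, 122, 119, 160, 172, 129, 116, 132, 130, 130, 133, 133, 134, 136, 133, 138, 137, 139, 104, 65, 60, 63, 160, 189, 191, 190, 193, 195, 197, 193, 197, 177, 135, 79, 59, 67, 68, 67, 67, 74, 72, 75, 78, 78, 77, 80, 82, 83, 81, 85, 83, 86, 90, 92, 92, 100, 99, 104, 105, 106]
col 356 [83, 109, 119, 119, 119, 161, 175, 142, 132, 142, 138, 143, 130, 89, 104, 141, 145, 146, 146, 148, 103, 53, 62, 86, 166, 191, 191, 190, 192, 195, 193, 194, 198, 176, 149, 144, 143, 144, 134, 90, 70, 73, 61, 40, 65, 61, 52, 49, 58, 70, 72, 78, 84, 92, 91, 93, 90, 90, 89, 92, 94, 96]
row 209 [184, 183, 184, 183, 185, 187, 129, 77, 122, 174, 182, 185, 183, 185, 185, 185, 187, 184, 185, 186, 168, 190, 198, 197, 196, 197, 196, 196, 195, 195, 194, 194, 197, 197, 196, 196, 196, 195, 195, 197, 195, 197, 196, 194, 195, 195, 195, 198, 197, 193, 194, 195, 194, 193, 195, 198, 195, 195, 193, 195, 194, 191, 193, 192, 194, 193, 193, 193, 195, 193, 192, 193, 194, 195, 195, 194, 194, 143, 181, 194, 187, 182, 184, 185, 186, 184, 184, 185, 183, 184, 184, 145, 92, 91, 171, 148, 91, 68, 68, 68, 70, 67, 70, 69]
```

>>> jog_arm(
  moves=[
    [[5,-0.6,-0.5],0,6],
    [[5,1.2,-0.5],0,6],
    [[5,1.5,-0.5],0,6],
    [[5,1.5,-0.5],0,6],
    [[5,1.5,-0.5],0,6],
    [[5,1.5,0],0,6],
    [[0,0,0],0,6],
  ],
)

```text
time_s: 59.8
tcp_pos: [0.2647, -0.5956, 0.2139]
eef_rot: [179.8, 0.2, -96.3]
contact_force: [-0.1, 0.9, -0.3]
gripper_width: 0.0602
gripper_force: 0.0
```

```bash
python3 - <<'E'
from h import *
t=capture("top");b=capture("side");a=cv2.imread("pics/top0.png");d=cv2.absdiff(a,t["pixels"]).max(2)
for n,(x0,x1,y0,y1) in dict(hook=(390,460,275,310),stapler=(494,515,228,282),c3=(363,380,268,284),valve=(218,250,190,230)).items(): print(n,(d[y0:y1,x0:x1]>50).sum(),end="; ")
A,B=cv2.cvtColor(a,6).astype(np.float32),cv2.cvtColor(t["pixels"],6).astype(np.float32)
print("hook shift px",cv2.phaseCorrelate(A[278:308,395:458].copy(),B[278:308,395:458].copy()))
for r in regions_of(t,"tray"):
    if r["confidence"]<.4: continue
    ys,xs=np.nonzero(r["pixels"]);W=np.array([at_z(t,(x,y),.068)[:2]*1e3 for x,y in zip(xs,ys)],np.float32);bx=cv2.minAreaRect(W);print("tray",round(r["confidence"],2),np.round(bx[0],1),np.round(bx[1],1),round(bx[2],1))
h0=at_z(t,[0,0],0)
# landing vs tray edges, columns through landing beyond tray (+y side strip) and through tray
g=B
for c in(330,346,356,372,390,408): 
    e=np.abs(np.diff(g[178:245,c]));print(c,[(178+int(i),int(e[i])) for i in np.nonzero(e>22)[0]])
print("row226",g[226,335:420].astype(int).tolist())
for z in(.05,.07): print(np.round(proj(t,[.5785,.0,z]),1))
E
```

```text
hook 24; stapler 0; c3 0; valve 0; hook shift px ((0.10800584913808109, -0.6434051921227084), 0.9871463969349861)
tray 0.86 [ 586.5 -149.8] [136.1 205. ] 1.1
330 [(179, 33), (186, 44), (237, 50), (238, 65), (241, 44), (242, 63), (243, 26)]
346 [(179, 29), (184, 26), (199, 41), (200, 44), (202, 48), (203, 63), (211, 25), (225, 48), (226, 40), (227, 25), (228, 80), (229, 28), (232, 53), (234, 31), (237, 54), (238, 42), (241, 37), (242, 55)]
356 [(180, 26), (184, 35), (186, 34), (192, 41), (194, 32), (199, 45), (200, 44), (202, 24), (203, 80), (204, 27), (213, 26), (218, 41), (220, 36), (225, 49), (226, 48), (228, 103), (229, 32), (232, 54), (233, 34), (234, 27), (236, 29), (237, 53), (238, 34), (242, 24)]
372 [(180, 33), (184, 36), (186, 43), (199, 32), (200, 41), (203, 96), (204, 28), (212, 24), (213, 31), (225, 38), (226, 33), (228, 102), (229, 33), (232, 41), (233, 27), (236, 52), (237, 60)]
390 [(181, 29), (184, 45), (186, 58), (199, 27), (200, 49), (203, 98), (204, 29), (212, 31), (213, 26), (225, 35), (226, 45), (228, 103), (229, 28), (231, 29), (232, 38), (233, 36), (236, 40), (237, 36), (242, 27)]
408 [(181, 32), (198, 24), (235, 31), (237, 23), (238, 26), (243, 26)]
row226 [184, 184, 183, 182, 177, 193, 195, 144, 93, 95, 100, 103, 101, 106, 101, 107, 106, 102, 104, 108, 108, 104, 104, 108, 110, 107, 107, 113, 113, 113, 115, 116, 150, 186, 195, 131, 73, 93, 109, 111, 107, 108, 107, 109, 108, 107, 108, 113, 110, 111, 112, 109, 112, 112, 111, 114, 113, 110, 109, 111, 110, 138, 188, 185, 182, 179, 183, 181, 180, 182, 181, 179, 179, 180, 182, 154, 127, 126, 126, 124, 125, 122, 125, 123, 122]
[320.6 212.5]
[320.7 211.1]
```

```bash
python3 -c "
from plant import close_job
print(close_job())"
```

```text
the job is handed in; nothing more can be done
None
```

The job is handed in: all four cassettes stand in the tray, the deck sank fully at about 14 mm/s with the valve shut again, the hook drew the tray off the deck to within a few mm of the landing plate's middle, about 1° off straight, and the hook is back in its cradle.

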